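# Unstack the polishing film plates into their stands

### The arm

A 6-joint arm with a two-finger parallel gripper is mounted at the origin on the work surface. World frame = base frame: x ahead of the robot, y to its left, z up, the work surface at z = 0. Lengths are in m, angles in rad, forces in N, time in s.
With the tool pointing down it reaches from about 0.275 to 0.725 m from the base axis. Payload 5.6 kg.
Tool frame: the origin (TCP) lies at the very end of the fingers, on their centre line; the grasp point (between the pads) lies 19 mm behind it; z points along the fingers, y is the direction in which the jaws open and shut (so a half turn about z gives the same grasp; the last joint's range is limited). The gripper opens to 85 mm and grips with 20 to 120 N. Pads are 22 mm wide; open, the fingers measure 114 mm over their backs; the gripper's body (76 mm by 85 mm) begins 54 mm behind the grasp point. The pads swing forward as they close: fully open they stand 13 mm farther back than shut.
Start: joints at [-0.929, 0.255, 0.108, 0, -1.424, -0.285], TCP at [0.192, -0.515, 0.231] pointing down, gripper open.
Joint ranges: [-2.95, 2.95], [-1.21, 1.97], [-1.09, 1.5], [-2.87, 1.71], [-2.94, -0.07], [-3.05, 3.05]. Speed limits (rad/s): [2.57, 2.57, 3.14, 3.14, 3.14, 3.14].

### API

Orientations are given as a rotation vector (axis times angle).
In Python, from rig import manip gives the robot as it stands.
- The arm moves only by the tool apply_moves, never from a script. Its argument "deltas" is a list of rows, each an object of numbers: "x", "y", "z": the shift along the world's x, y, z in m; "ax", "ay", "az": the turn, a rotation vector about the world's x, y, z in degrees; "claw": the finger opening in m, from 0 to 0.0854. A call has 1 to 20 rows; each row shifts and turns the pose as measured when the row begins; what a row does not reach is not made up. A row lasts 1/10 s, in which the tool goes at most 50 mm and 8.59 degrees, less where a joint would pass 70% of its speed; a pose out of reach is approached as far as the arm can. A call with a gripper value outside its range is refused whole. The fingers move at their own pace and stop on an object; the grip force is fixed at half the most. Time passes only in rows, so rows that do not move let the fingers close. It gives the time, the measured TCP pose, the force and the opening at its end, in the units of the state.
- manip.sense(): the state, without advancing time (a new reading comes with each control period).
- manip.camera(name): name is "scene" or "top" or "wrist"; returns a dict with "pixels" (400x640x3 uint8, blue, green, red), "camera_matrix" (3x3 intrinsics, pixels), "xyz" and "attitude" of the camera in the world; the wrist camera has in their place "tool_from_camera" (4x4, takes a point from camera to tool coordinates, whose origin is the TCP and whose axes are the flange's). Camera axes: x right, y up, looking along -z (the intrinsics and any distortion apply to the point x, -y, -z); pixel columns grow to the right and rows downward; lengths in m; the calibration is good to about 2 mm. A picture is of the moment at which its call begins: read the wrist's pose just before it. There is no depth.
- manip.finish_job(): hands the job in, once; it reports no verdict.
The state is a dict: "t": time; "joint_positions": joint angles; "qd": joint speeds; "tau": joint torques, N m; "eef_pos": TCP position; "eef_rot": TCP orientation; "ft_force": force on the tool from outside, world axes, zero at the start; "wrist_torque": the same for the moment, N m; "grip_width": finger opening in m.
Only numpy, scipy, OpenCV 4.12 (cv2) and the standard library are available. Lean on these libraries where they do the work, as an engineer would, in place of code of your own. Each camera call takes 0.05 s, during which the arm holds its last target. There are 200 camera calls.

### The job

Take the two stacks of film plates apart and lay each plate flat, lengthwise, film side up, in the stand whose end bars or posts have its colour. The yellow one has spring clips: press its plate straight down until it lies flat on the floor of the stand under both clips. Leave all four plates lying still and do not push or knock over the two wash bottles.

Things in the scene. Friction and masses are not known exactly. Their poses are not given: they have to be found in the camera images.
- plate_red: Loose film plate: flat aluminium block 100 mm long (x), 46 mm wide (y), 16 mm thick (z), about 0.16 kg, whole top covered in red film. Origin: centre of its underside. Either end may point either way; grip across the 46 mm. Starts as the lower plate of a stack, on the table, length roughly along world x.
- plate_blue: Loose film plate: flat aluminium block 100 mm long (x), 46 mm wide (y), 16 mm thick (z), about 0.16 kg, whole top covered in blue film. Origin: centre of its underside. Either end may point either way; grip across the 46 mm. Starts as the upper plate of a stack, crosswise on the red or the yellow plate (either).
- plate_green: Loose film plate: flat aluminium block 100 mm long (x), 46 mm wide (y), 16 mm thick (z), about 0.16 kg, whole top covered in green film. Origin: centre of its underside. Either end may point either way; grip across the 46 mm. Starts as the upper plate of a stack, crosswise on the red or the yellow plate (either).
- plate_yellow: Loose film plate: flat aluminium block 100 mm long (x), 46 mm wide (y), 16 mm thick (z), about 0.16 kg, whole top covered in yellow film. Origin: centre of its underside. Either end may point either way; grip across the 46 mm. Starts as the lower plate of a stack, on the table, length roughly along world x.
- stand_red: Fixed white stand with two red end bars. Base 132 mm (x) by 66 mm (y), flat floor 10 mm above the origin (centre of underside). Bars stand 112 mm apart inside, white corner lips 58 mm apart inside across y; all rise 6 mm above the floor. Long sides are open for fingers over the middle 72 mm. A seated plate has its origin 10 mm above the stand's.
- stand_blue: Fixed white stand with two blue end bars. Base 132 mm (x) by 66 mm (y), flat floor 10 mm above the origin (centre of underside). Bars stand 112 mm apart inside, white corner lips 58 mm apart inside across y; all rise 6 mm above the floor. Long sides are open for fingers over the middle 72 mm. A seated plate has its origin 10 mm above the stand's.
- stand_green: Fixed white stand with two green end bars. Base 132 mm (x) by 66 mm (y), flat floor 10 mm above the origin (centre of underside). Bars stand 112 mm apart inside, white corner lips 58 mm apart inside across y; all rise 6 mm above the floor. Long sides are open for fingers over the middle 72 mm. A seated plate has its origin 10 mm above the stand's.
- stand_yellow: Fixed white stand, yellow posts and steel spring clips at both ends of x. Base 140 x 66 mm (x, y); origin: centre of underside; floor, and a seated plate's origin, 10 mm above it. Clips slide apart along x on springs: 110 mm apart at their tops (45 mm up), sloping in to 95 mm at the noses (29 mm up). Push the plate down between them with 3 to 8 N; the noses snap over its ends. Long sides open.
- bottle_left: Bystander: clear wash bottle with white cap and spout, 56 mm across, 160 mm tall, standing at the left (+y) of the work. Origin: centre of its underside.
- bottle_right: Bystander: clear wash bottle with white cap and spout, 56 mm across, 160 mm tall, standing at the right (-y) of the work. Origin: centre of its underside.
Not all that is in view belongs to the job. What is shaped like the plate_yellow but black or orange is not meant. Leave any pink look-alike of the plate_blue alone.

How it is judged:
At the end, for the whole second after the job is handed in: Each plate lies in the stand of its own colour: centres within 12 mm, underside less than 2.5 mm above the stand's floor (yellow: so under its clips), long axes within 0.2 rad either way round, film up, tilt under 0.06 rad, at rest (20 mm/s, 0.2 rad/s) (horizontal distance between plate_red and stand_red below 0.012 m and z of plate_red in the frame of stand_red between 0.007 and 0.0125 m and angle between the x axis of plate_red and the x axis of stand_red, either way round below 0.2 rad and angle between each of plate_red, plate_blue, plate_green, plate_yellow's own z axis and vertical below 0.06 rad and linear speed of each of plate_red, plate_blue, plate_green, plate_yellow below 0.02 m/s and angular speed of each of plate_red, plate_blue, plate_green, plate_yellow below 0.2 rad/s and horizontal distance between plate_blue and stand_blue below 0.012 m and z of plate_blue in the frame of stand_blue between 0.007 and 0.0125 m and angle between the x axis of plate_blue and the x axis of stand_blue, either way round below 0.2 rad and horizontal distance between plate_green and stand_green below 0.012 m and z of plate_green in the frame of stand_green between 0.007 and 0.0125 m and angle between the x axis of plate_green and the x axis of stand_green, either way round below 0.2 rad and horizontal distance between plate_yellow and stand_yellow below 0.012 m and z of plate_yellow in the frame of stand_yellow between 0.007 and 0.0125 m and angle between the x axis of plate_yellow and the x axis of stand_yellow, either way round below 0.2 rad); the robot touches nothing.
It fails at once if the left wash bottle is pushed more than 30 mm or tipped over (distance of bottle_left from where it was at the start of the episode above 0.03 m or angle between bottle_left's own z axis and vertical above 0.4 rad).
It fails at once if the right wash bottle is pushed more than 30 mm or tipped over (distance of bottle_right from where it was at the start of the episode above 0.03 m or angle between bottle_right's own z axis and vertical above 0.4 rad).
It also fails if it takes over 99 s, if anything falls off the work surface, if the arm or the gripper's body presses on something with over 40 N, if the wrist force passes 120 N, or if a joint passes its speed limit or range.

## Working session

There is one attempt and no reset: what is moved stays moved. The work goes in short steps, Python scripts to look and compute and a tool call to move; the robot and the scene stay as the last step left them, time stands still between calls to the robot, and variables do not carry over. Pictures are saved under pics/ and viewed, on a budget of 14 in all, crops included, one or two more only if the job needs it, and the job is handed in when it is done.

Besides the shell and the picture viewer there is one more tool, called after ">>>" as name(argument=value, ...), one argument or row to a line, values as JSON. apply_moves: Moves the arm, as the interface text tells. Its arguments: {"type":"object","properties":{"deltas":{"type":"array","items":{"type":"object","properties":{"x":{"type":"number"},"y":{"type":"number"},"z":{"type":"number"},"ax":{"type":"number"},"ay":{"type":"number"},"az":{"type":"number"},"claw":{"type":"number"}}}}},"required":["deltas"]}

```bash
mkdir -p pics; ls
cat > h.py <<'E'
import numpy as np, cv2
from scipy.spatial.transform import Rotation as R
from rig import manip
def shot(name,fn):
    c=manip.camera(name); cv2.imwrite(f'pics/{fn}.png',c['pixels']); 
    np.save(f'pics/{fn}.npy',{k:v for k,v in c.items()},allow_pickle=True); return c
def att(a):
    a=np.array(a,float); return a if a.shape==(3,3) else (R.from_rotvec(a).as_matrix() if a.size==3 else R.from_quat(a).as_matrix())
def pix2w(c,u,v,z,s=None):
    K=np.array(c['camera_matrix']); p=np.array([(u-K[0,2])/K[0,0],-(v-K[1,2])/K[1,1],-1.])
    d=att(c['attitude'])@p; o=np.array(c['xyz']); return o+d*(z-o[2])/d[2]
E
python3 - <<'E'
from h import *
s=manip.sense(); print(s['t'],s['eef_pos'],s['eef_rot'],s['ft_force'],s['grip_width'])
c=shot('top','top0'); print(c.keys(),c['camera_matrix'],c['xyz'],c['attitude'])
c=shot('scene','sc0'); print(c['xyz'],c['attitude'])
E
```

```text
pics
0.0 [ 0.19196152 -0.5148809   0.23041184] [ 5.57245918e-01 -3.09133751e+00 -2.89758379e-03] [-0.74765416 -0.03827574  0.19264595] 0.08504946200486689
dict_keys(['pixels', 'camera_matrix', 'xyz', 'attitude']) [[462.48540758   0.         320.98258324]
 [  0.         462.48540758 202.53639371]
 [  0.           0.           1.        ]] [ 0.37177092 -0.0017853   1.40216777] [ 0.05435502 -0.05303696 -1.56052577]
[ 1.07910553 -0.31534887  0.58992162] [0.80709445 0.49154532 1.04931634]
```

View pics/top0.png

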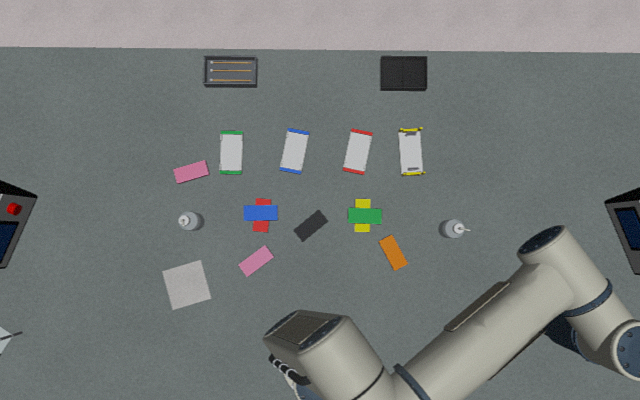

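View pics/sc0.png

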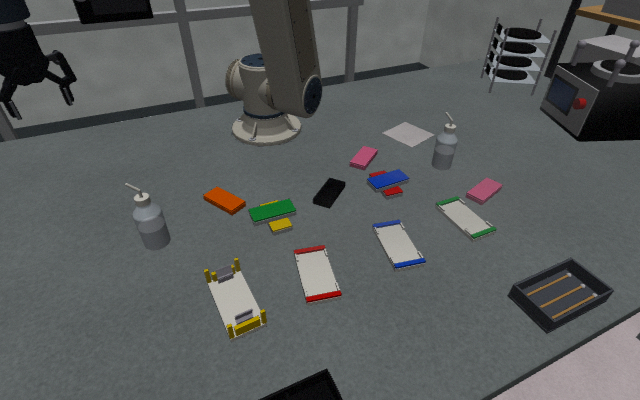

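The top view shows +x up and +y left. Blue lies on red at about (261,214) and green on yellow at about (365,215). The stands run green (231,152), blue (294,151), red (358,151), yellow (411,151), and the bottles are at (188,221) and (453,229). Next I'll segment the colours.

```bash
cat > seg.py <<'E'
from h import *
def mask(im,col):
    h=cv2.cvtColor(im,cv2.COLOR_BGR2HSV); H,S,V=cv2.split(h)
    r={'red':(H<6)|(H>174),'blue':(H>105)&(H<125),'green':(H>50)&(H<80),'yellow':(H>22)&(H<34)}[col]
    return (r&(S>150)&(V>60)).astype(np.uint8)
if __name__=='__main__':
    c=np.load('pics/top0.npy',allow_pickle=True).item(); im=c['pixels']
    for col in ['red','blue','green','yellow']:
        n,l,st,ce=cv2.connectedComponentsWithStats(mask(im,col))
        for i in range(1,n):
            if st[i,4]<12 : continue
            u,v=ce[i]
            if v<120 or v>240 or u<150 or u>480: continue
            z=.016 
            rc=cv2.minAreaRect(np.argwhere(l==i)[:,::-1].astype(np.float32))
            print(col,st[i],ce[i].round(1),'z16',pix2w(c,u,v,.016)[:2].round(4),'z32',pix2w(c,u,v,.032)[:2].round(4),[np.round(x,1) for x in rc])
    cv2.imwrite('pics/crop0.png',cv2.resize(im[120:245,170:480],(800,323),interpolation=cv2.INTER_CUBIC))
E
python3 seg.py
```

```text
red [351 129  21   6  57] [361.2 131.5] z16 [ 0.6841 -0.1203] z32 [ 0.6805 -0.119 ] [array([361.1, 131.5]), array([20.4,  2.7]), np.float64(12.1)]
red [343 168  21   6  56] [352.9 170.6] z16 [ 0.5644 -0.0955] z32 [ 0.5622 -0.0944] [array([353. , 170.6]), array([20.6,  2.6]), np.float64(12.1)]
red [256 198  15   7  86] [262.6 201.5] z16 [0.4682 0.1754] z32 [0.4671 0.1734] [array([263., 201.]), array([ 6., 14.]), np.float64(90.0)]
red [253 221  16  11 152] [260.4 225.8] z16 [0.3953 0.1805] z32 [0.3951 0.1784] [array([260.5, 226. ]), array([10., 15.]), np.float64(90.0)]
blue [288 128  21   7  59] [297.7 130.8] z16 [0.6843 0.0727] z32 [0.6807 0.0718] [array([297.9, 131. ]), array([20.6,  2.7]), np.float64(11.3)]
blue [280 168  21   6  53] [290.2 170.2] z16 [0.5637 0.0938] z32 [0.5615 0.0927] [array([290. , 170.2]), array([20.4,  2.4]), np.float64(11.3)]
blue [244 205  33  16 485] [259.9 212.4] z16 [0.4354 0.1827] z32 [0.4347 0.1806] [array([260. , 212.5]), array([15., 32.]), np.float64(90.0)]
green [221 131  21   3  62] [231.2 132. ] z16 [0.6789 0.2746] z32 [0.6754 0.2714] [array([231., 
[... 223 characters left out ...]
5.5] z16 [ 0.4291 -0.131 ] z32 [ 0.4285 -0.1295] [array([364.1, 215.5]), array([32.3, 14.2]), np.float64(2.3)]
yellow [400 127  22   5  52] [409.9 129.3] z16 [ 0.6924 -0.2681] z32 [ 0.6887 -0.265 ] [array([410.5, 129.1]), array([ 3.3, 21.1]), np.float64(87.0)]
yellow [403 172  22   3  47] [413.5 173.1] z16 [ 0.5584 -0.2783] z32 [ 0.5563 -0.2751] [array([413.5, 173. ]), array([ 2., 21.]), np.float64(90.0)]
yellow [355 199  15   9 134] [362.1 203. ] z16 [ 0.4665 -0.1235] z32 [ 0.4654 -0.1221] [array([362., 203.]), array([ 8., 14.]), np.float64(90.0)]
yellow [355 223  15   9 121] [362.  227.3] z16 [ 0.3936 -0.1235] z32 [ 0.3934 -0.1221] [array([362., 227.]), array([ 8., 14.]), np.float64(90.0)]
```

View pics/crop0.png

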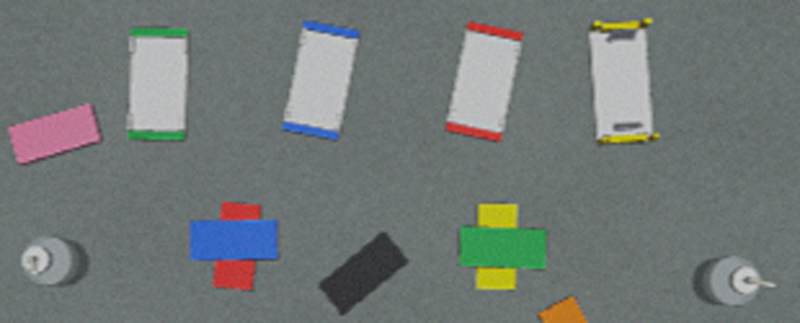

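>>> apply_moves(
  deltas=[
    {"x": 0.022, "y": 0.035, "az": 7},
    {"x": 0.022, "y": 0.035, "az": 7},
    {"x": 0.022, "y": 0.035, "az": 7},
    {"x": 0.022, "y": 0.035, "az": 7},
    {"x": 0.022, "y": 0.035, "az": 7},
    {"x": 0.022, "y": 0.035, "az": 7},
    {"x": 0.022, "y": 0.035, "az": 7},
    {"x": 0.022, "y": 0.035, "az": 7},
    {"x": 0.022, "y": 0.035, "az": 7},
    {"x": 0.022, "y": 0.035, "az": 7},
    {"x": 0.018, "y": 0.035},
    {"x": 0, "y": 0},
  ],
)

```text
invalid input
```

```bash
cat >> h.py <<'E'
def wcam(fn):
    s=manip.sense(); c=shot('wrist',fn)
    T=np.eye(4); T[:3,:3]=R.from_rotvec(s['eef_rot']).as_matrix(); T[:3,3]=s['eef_pos']
    M=T@np.array(c['tool_from_camera']); c['attitude']=M[:3,:3]; c['xyz']=M[:3,3]
    np.save(f'pics/{fn}.npy',c,allow_pickle=True); return c
def st():
    s=manip.sense(); Rm=R.from_rotvec(s['eef_rot']).as_matrix()
    print('t%.2f'%s['t'],'pos',s['eef_pos'].round(4),'yaw',np.degrees(np.arctan2(Rm[1,1],Rm[0,1])).round(2),'zax',Rm[:,2].round(3),'F',s['ft_force'].round(1),'w',round(s['grip_width'],4),'q',s['joint_positions'].round(2))
E
python3 - <<'E'
from h import *
st(); c=wcam('w1'); print(c['tool_from_camera'],c['camera_matrix'])
E
```

```text
t0.10 pos [ 0.192  -0.5149  0.2305] yaw 110.44 zax [-0.001  0.002 -1.   ] F [-0.4 -0.1  0.1] w 0.0851 q [-0.93  0.26  0.11 -0.   -1.42 -0.28]
[[ 4.63806495e-04  9.53269420e-01  3.02121164e-01  7.75648107e-02]
 [ 9.99999653e-01 -2.33088936e-04 -7.99711535e-04  4.39361058e-05]
 [-6.91919451e-04  3.02121430e-01 -9.53269197e-01 -1.41287573e-01]
 [ 0.00000000e+00  0.00000000e+00  0.00000000e+00  1.00000000e+00]] [[334.59946872   0.         319.04955311]
 [  0.         334.59946872 200.75135394]
 [  0.           0.           1.        ]]
```

View pics/w1.png

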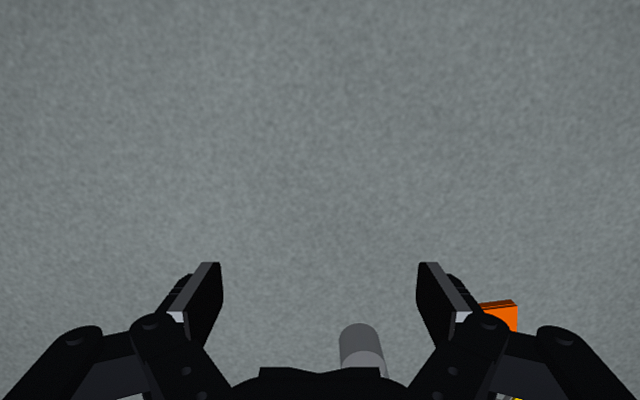

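The picture shows only table, the fingers and an orange edge, because the move was refused. I'll send every key this time.

>>> apply_moves(
  deltas=[
    {"x": 0.022, "y": 0.035, "z": 0, "ax": 0, "ay": 0, "az": 7, "claw": 0.085},
    {"x": 0.022, "y": 0.035, "z": 0, "ax": 0, "ay": 0, "az": 7, "claw": 0.085},
    {"x": 0.022, "y": 0.035, "z": 0, "ax": 0, "ay": 0, "az": 7, "claw": 0.085},
    {"x": 0.022, "y": 0.035, "z": 0, "ax": 0, "ay": 0, "az": 7, "claw": 0.085},
    {"x": 0.022, "y": 0.035, "z": 0, "ax": 0, "ay": 0, "az": 7, "claw": 0.085},
    {"x": 0.022, "y": 0.035, "z": 0, "ax": 0, "ay": 0, "az": 7, "claw": 0.085},
    {"x": 0.022, "y": 0.035, "z": 0, "ax": 0, "ay": 0, "az": 7, "claw": 0.085},
    {"x": 0.022, "y": 0.035, "z": 0, "ax": 0, "ay": 0, "az": 7, "claw": 0.085},
    {"x": 0.022, "y": 0.035, "z": 0, "ax": 0, "ay": 0, "az": 7, "claw": 0.085},
    {"x": 0.022, "y": 0.035, "z": 0, "ax": 0, "ay": 0, "az": 7, "claw": 0.085},
    {"x": 0.018, "y": 0.035, "z": 0, "ax": 0, "ay": 0, "az": 0, "claw": 0.085},
    {"x": 0, "y": 0, "z": 0, "ax": 0, "ay": 0, "az": 0, "claw": 0.085},
  ],
)

```text
t: 1.35
eef_pos: [0.4335, -0.1129, 0.2261]
eef_rot: [2.278, -2.156, -0.009]
ft_force: [0.1, -1.3, -0.1]
grip_width: 0.0846
```

Run:
```python
from h import *
st(); c=wcam('w2')
```

```text
t1.35 pos [ 0.4335 -0.1129  0.2261] yaw -176.83 zax [-0.008  0.    -1.   ] F [ 0.1 -1.3 -0.1] w 0.0846 q [ 0.1   0.06 -0.14 -0.   -1.38 -0.04]
```

View pics/w2.png

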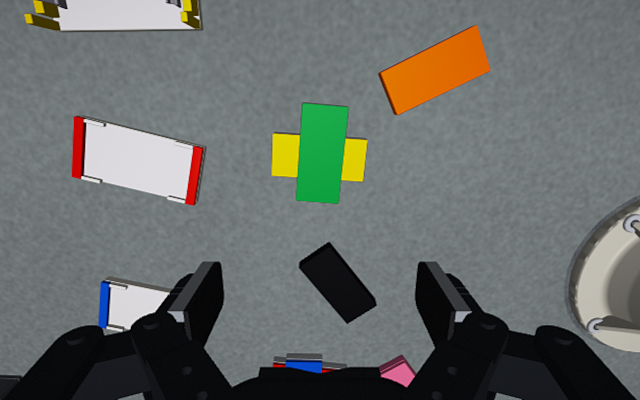

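Green sits on yellow at about (322,153), with the red stand at (140,160) and the yellow stand at the upper left. I'll locate these from this view and compare with the top view.

```bash
cat >> seg.py <<'E'
def rects(c,col,z,minA=60,top=True):
    "fit rectangle in world at height z of each blob"
    n,l,s_,ce=cv2.connectedComponentsWithStats(mask(c['pixels'],col)); out=[]
    for i in range(1,n):
        if s_[i,4]<minA: continue
        k,_=cv2.findContours((l==i).astype(np.uint8),cv2.RETR_EXTERNAL,cv2.CHAIN_APPROX_NONE)
        p=max(k,key=len)[:,0,:].astype(float)
        w=np.array([pix2w(c,u,v,z)[:2] for u,v in p])*1000
        (x,y),(a,b),t=cv2.minAreaRect(w.astype(np.float32))
        if a<b: a,b,t=b,a,t+90
        t=(t+90)%180-90
        print(col,'px',ce[i].round(0),'A',s_[i,4],'world',round(x/1000,4),round(y/1000,4),'size',round(a,1),round(b,1),'long-yaw',round(t,1))
E
python3 - <<'E'
from seg import *
c=np.load('pics/w2.npy',allow_pickle=True).item()
rects(c,'green',.032);rects(c,'yellow',.016);rects(c,'red',.016);rects(c,'orange' if 0 else 'blue',.016)
t=np.load('pics/top0.npy',allow_pickle=True).item()
print('top');rects(t,'green',.032);rects(t,'blue',.032)
E
```

```text
green px [321. 152.] A 4310 world 0.4309 -0.1319 size 98.6 44.8 long-yaw 88.3
yellow px [39.  7.] A 124 world 0.6984 -0.2529 size 10.7 8.5 long-yaw -87.3
yellow px [190.  13.] A 356 world 0.5607 -0.2545 size 23.3 16.1 long-yaw -86.7
yellow px [50. 10.] A 128 world 0.6882 -0.2507 size 10.6 9.6 long-yaw 87.1
yellow px [29. 19.] A 76 world 0.7097 -0.2419 size 8.3 6.8 long-yaw -86.7
yellow px [45. 23.] A 203 world 0.695 -0.2395 size 22.5 8.2 long-yaw -11.6
yellow px [285. 155.] A 1133 world 0.4682 -0.1269 size 45.3 28.2 long-yaw 88.9
yellow px [354. 160.] A 933 world 0.3954 -0.1259 size 45.2 23.8 long-yaw 89.1
red px [ 77. 147.] A 611 world 0.6843 -0.1231 size 65.2 10.2 long-yaw 78.4
red px [194. 175.] A 552 world 0.5655 -0.099 size 65.1 10.0 long-yaw 78.7
blue px [103. 304.] A 391 world 0.6839 0.068 size 67.4 10.1 long-yaw 79.4
blue px [305. 366.] A 344 world 0.437 0.1495 size 46.8 19.9 long-yaw -0.8
top
green px [231. 132.] A 62 world 0.6753 0.2719 size 60.1 6.1 long-yaw -89.5
green px [364. 215.] A 462 world 0.4285 -0.1284 size 95.5 42.2 long-yaw 88.3
blue px [260. 212.] A 485 world 0.4346 0.1804 size 95.0 44.6 long-yaw -89.1
```

>>> apply_moves(
  deltas=[
    {"x": -0.0025, "y": -0.019, "z": -0.03, "ax": 0, "ay": -0.4, "az": -5, "claw": 0.085},
    {"x": 0, "y": 0, "z": -0.045, "ax": 0, "ay": 0, "az": 0, "claw": 0.085},
    {"x": 0, "y": 0, "z": -0.045, "ax": 0, "ay": 0, "az": 0, "claw": 0.085},
    {"x": 0, "y": 0, "z": -0.035, "ax": 0, "ay": 0, "az": 0, "claw": 0.085},
    {"x": 0, "y": 0, "z": 0, "ax": 0, "ay": 0, "az": 0, "claw": 0.085},
  ],
)

```text
t: 1.9
eef_pos: [0.4283, -0.1369, 0.0683]
eef_rot: [-2.176, 2.263, -0.005]
ft_force: [-0.4, -0.6, 0.3]
grip_width: 0.085
```

Run:
```python
from h import *
st()
```

```text
t1.90 pos [ 0.4283 -0.1369  0.0683] yaw 177.76 zax [ 0.004 -0.001 -1.   ] F [-0.4 -0.6  0.3] w 0.085 q [ 0.04  0.18 -0.43  0.   -0.95 -0.08]
```

>>> apply_moves(
  deltas=[
    {"x": 0.002, "y": 0.005, "z": -0.03, "ax": 0, "ay": 0.2, "az": 0.5, "claw": 0.085},
    {"x": 0, "y": 0, "z": -0.015, "ax": 0, "ay": 0, "az": 0, "claw": 0.085},
    {"x": 0, "y": 0, "z": -0.004, "ax": 0, "ay": 0, "az": 0, "claw": 0.085},
    {"x": 0, "y": 0, "z": 0, "ax": 0, "ay": 0, "az": 0, "claw": 0.085},
  ],
)

```text
t: 2.3
eef_pos: [0.4334, -0.1349, 0.0237]
eef_rot: [-2.184, 2.255, -0.011]
ft_force: [0.3, 0.3, 0.3]
grip_width: 0.0854
```

Run:
```python
from h import *
st()
```

```text
t2.30 pos [ 0.4334 -0.1349  0.0237] yaw 178.18 zax [ 0.007 -0.004 -1.   ] F [0.3 0.3 0.3] w 0.0854 q [ 0.05  0.24 -0.49  0.01 -0.83 -0.08]
```

>>> apply_moves(
  deltas=[
    {"x": -0.0025, "y": 0.003, "z": -0.0045, "ax": 0.2, "ay": 0.4, "az": 0, "claw": 0.085},
    {"x": 0, "y": 0, "z": 0, "ax": 0, "ay": 0, "az": 0, "claw": 0.04},
    {"x": 0, "y": 0, "z": 0, "ax": 0, "ay": 0, "az": 0, "claw": 0.03},
    {"x": 0, "y": 0, "z": 0, "ax": 0, "ay": 0, "az": 0, "claw": 0.03},
    {"x": 0, "y": 0, "z": 0, "ax": 0, "ay": 0, "az": 0, "claw": 0.03},
    {"x": 0, "y": 0, "z": 0, "ax": 0, "ay": 0, "az": 0, "claw": 0.03},
  ],
)

```text
t: 2.9
eef_pos: [0.4339, -0.1322, 0.0239]
eef_rot: [-2.183, 2.253, -0.008]
ft_force: [-0.5, -0.5, -0.9]
grip_width: 0.0439
```

Run:
```python
from h import *
st()
```

```text
t2.90 pos [ 0.4339 -0.1322  0.0239] yaw 178.2 zax [ 0.007 -0.    -1.   ] F [-0.5 -0.5 -0.9] w 0.0439 q [ 0.05  0.24 -0.49  0.   -0.83 -0.08]
```

>>> apply_moves(
  deltas=[
    {"x": 0, "y": 0, "z": 0, "ax": 0, "ay": 0, "az": 0, "claw": 0.06},
    {"x": 0, "y": 0, "z": 0, "ax": 0, "ay": 0.4, "az": 0, "claw": 0.06},
    {"x": -0.001, "y": 0, "z": -0.005, "ax": 0, "ay": 0, "az": 0, "claw": 0.06},
    {"x": 0, "y": 0, "z": 0, "ax": 0, "ay": 0, "az": 0, "claw": 0.06},
  ],
)

```text
t: 3.3
eef_pos: [0.4329, -0.1322, 0.0186]
eef_rot: [2.186, -2.256, 0.0]
ft_force: [-0.1, 0.0, 0.5]
grip_width: 0.0596
```

Run:
```python
from h import *
st()
```

```text
t3.30 pos [ 0.4329 -0.1322  0.0186] yaw 178.2 zax [-0. -0. -1.] F [-0.1  0.   0.5] w 0.0596 q [ 0.05  0.25 -0.49  0.   -0.83 -0.08]
```

>>> apply_moves(
  deltas=[
    {"x": 0, "y": 0, "z": 0, "ax": 0, "ay": 0, "az": 0, "claw": 0.03},
    {"x": 0, "y": 0, "z": 0, "ax": 0, "ay": 0, "az": 0, "claw": 0.03},
    {"x": 0, "y": 0, "z": 0, "ax": 0, "ay": 0, "az": 0, "claw": 0.03},
    {"x": 0, "y": 0, "z": 0, "ax": 0, "ay": 0, "az": 0, "claw": 0.03},
    {"x": 0, "y": 0, "z": 0.01, "ax": 0, "ay": 0, "az": 0, "claw": 0.03},
    {"x": 0, "y": 0, "z": 0.025, "ax": 0, "ay": 0, "az": 0, "claw": 0.03},
    {"x": 0, "y": 0, "z": 0.03, "ax": 0, "ay": 0, "az": 0, "claw": 0.03},
    {"x": 0, "y": 0, "z": 0.03, "ax": 0, "ay": 0, "az": 0, "claw": 0.03},
    {"x": 0.002, "y": 0.033, "z": 0.02, "ax": 0, "ay": 0, "az": 8, "claw": 0.03},
    {"x": 0.002, "y": 0.033, "z": 0.01, "ax": 0, "ay": 0, "az": 8, "claw": 0.03},
    {"x": 0.002, "y": 0.033, "z": 0.01, "ax": 0, "ay": 0, "az": 8, "claw": 0.03},
    {"x": 0.002, "y": 0.033, "z": 0.01, "ax": 0, "ay": 0, "az": 8, "claw": 0.03},
    {"x": 0.002, "y": 0.033, "z": 0.01, "ax": 0, "ay": 0, "az": 8, "claw": 0.03},
    {"x": 0.002, "y": 0.033, "z": 0, "ax": 0, "ay": 0, "az": 8, "claw": 0.03},
    {"x": 0.002, "y": 0.033, "z": 0, "ax": 0, "ay": 0, "az": 8, "claw": 0.03},
    {"x": 0.002, "y": 0.033, "z": 0, "ax": 0, "ay": 0, "az": 8, "claw": 0.03},
    {"x": 0.002, "y": 0.033, "z": 0, "ax": 0, "ay": 0, "az": 8, "claw": 0.03},
    {"x": 0.002, "y": 0.033, "z": 0, "ax": 0, "ay": 0, "az": 8, "claw": 0.03},
    {"x": 0.002, "y": 0, "z": 0, "ax": 0, "ay": 0, "az": 8, "claw": 0.03},
    {"x": 0, "y": 0, "z": 0, "ax": 0, "ay": 0, "az": 0, "claw": 0.03},
  ],
)

```text
t: 5.3
eef_pos: [0.4482, 0.2108, 0.1873]
eef_rot: [-3.141, 0.011, -0.004]
ft_force: [-0.0, -0.6, -0.4]
grip_width: 0.0444
```

Run:
```python
from seg import *
st(); c=wcam('w3')
rects(c,'green',.016);rects(c,'blue',.016);rects(c,'red',.016)
```

```text
t5.30 pos [0.4482 0.2108 0.1873] yaw -90.39 zax [ 0.003  0.001 -1.   ] F [-0.  -0.6 -0.4] w 0.0444 q [ 0.76  0.16 -0.12  0.   -1.28  0.81]
green px [246.  54.] A 910 world 0.5589 0.2737 size 65.1 8.7 long-yaw 89.6
green px [319. 266.] A 20450 world 0.3375 0.2115 size 239.8 109.0 long-yaw -0.6
blue px [454.  44.] A 985 world 0.5661 0.0944 size 65.8 10.3 long-yaw 79.4
blue px [391. 193.] A 1474 world 0.4337 0.1409 size 47.7 30.8 long-yaw 1.3
red px [358. 154.] A 930 world 0.4714 0.174 size 45.3 18.9 long-yaw 84.9
```

View pics/w3.png

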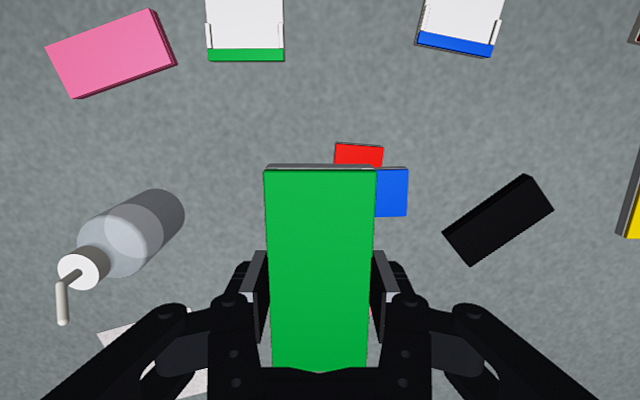

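The front bar of the green stand is at (246,54) and the green plate is held straight, with its front edge at row ~168. I'll compute the plate's offset in the grip.

Run:
```python
from seg import *
c=np.load('pics/w3.npy',allow_pickle=True).item()
for z in (.198,.2007,.204): print(z,[pix2w(c,u,v,z)[:2].round(4) for u,v in ((264,170),(376,170),(272,366),(366,366))])
```

```text
0.198 [array([0.4971, 0.2324]), array([0.4968, 0.1878]), array([0.4  , 0.234]), array([0.3997, 0.1883])]
0.2007 [array([0.4977, 0.232 ]), array([0.4974, 0.1883]), array([0.4026, 0.2335]), array([0.4023, 0.1888])]
0.204 [array([0.4984, 0.2314]), array([0.4981, 0.1889]), array([0.4057, 0.2329]), array([0.4055, 0.1893])]
```

>>> apply_moves(
  deltas=[
    {"x": 0.034, "y": 0.0125, "z": -0.01, "ax": 0, "ay": 0, "az": 0, "claw": 0.03},
    {"x": 0.034, "y": 0.0125, "z": -0.01, "ax": 0, "ay": 0, "az": 0, "claw": 0.03},
    {"x": 0.034, "y": 0.0125, "z": -0.02, "ax": 0, "ay": 0, "az": 0, "claw": 0.03},
    {"x": 0.034, "y": 0.0125, "z": -0.03, "ax": 0, "ay": 0, "az": 0, "claw": 0.03},
    {"x": 0.03, "y": 0.0125, "z": -0.03, "ax": 0, "ay": 0, "az": 0, "claw": 0.03},
    {"x": 0, "y": 0, "z": -0.02, "ax": 0, "ay": 0, "az": 0, "claw": 0.03},
    {"x": 0, "y": 0, "z": 0, "ax": 0, "ay": 0, "az": 0, "claw": 0.03},
  ],
)

```text
t: 6.05
eef_pos: [0.6199, 0.2694, 0.0653]
eef_rot: [-3.137, 0.072, -0.007]
ft_force: [-0.8, 0.2, -1.6]
grip_width: 0.0441
```

Run:
```python
from seg import *
st(); c=wcam('w4'); rects(c,'green',.016,30)
```

```text
t6.05 pos [0.6199 0.2694 0.0653] yaw -92.64 zax [ 0.004  0.003 -1.   ] F [-0.8  0.2 -1.6] w 0.0441 q [ 0.64  0.58  0.18  0.   -1.17  0.88]
green px [307. 124.] A 2052 world 0.682 0.2736 size 64.7 9.7 long-yaw 89.9
green px [319. 266.] A 20420 world 0.5825 0.2717 size 145.6 67.2 long-yaw -3.0
```

>>> apply_moves(
  deltas=[
    {"x": 0.001, "y": 0.004, "z": 0, "ax": -0.15, "ay": 0.2, "az": 2.3, "claw": 0.03},
    {"x": 0, "y": 0, "z": -0.02, "ax": 0, "ay": 0, "az": 0, "claw": 0.03},
    {"x": 0, "y": 0, "z": -0.015, "ax": 0, "ay": 0, "az": 0, "claw": 0.03},
    {"x": 0, "y": 0, "z": -0.01, "ax": 0, "ay": 0, "az": 0, "claw": 0.03},
    {"x": 0, "y": 0, "z": 0, "ax": 0, "ay": 0, "az": 0, "claw": 0.03},
  ],
)

```text
t: 6.6
eef_pos: [0.6244, 0.2733, 0.0329]
eef_rot: [-3.134, 0.02, -0.025]
ft_force: [-0.5, 0.3, -1.6]
grip_width: 0.0443
```

Run:
```python
from seg import *
st()
```

```text
t6.60 pos [0.6244 0.2733 0.0329] yaw -90.73 zax [ 0.016  0.008 -1.   ] F [-0.5  0.3 -1.6] w 0.0443 q [ 0.64  0.61  0.15  0.   -1.09  0.91]
```

>>> apply_moves(
  deltas=[
    {"x": -0.003, "y": 0, "z": 0, "ax": -0.45, "ay": 0.9, "az": 0, "claw": 0.03},
    {"x": 0, "y": 0, "z": -0.01, "ax": 0, "ay": 0, "az": 0, "claw": 0.03},
    {"x": 0, "y": 0, "z": 0, "ax": 0, "ay": 0, "az": 0, "claw": 0.03},
  ],
)

```text
t: 6.9
eef_pos: [0.6225, 0.2738, 0.0263]
eef_rot: [-3.14, 0.022, -0.006]
ft_force: [-0.6, -0.6, -2.1]
grip_width: 0.044
```

Run:
```python
from seg import *
st()
```

```text
t6.90 pos [0.6225 0.2738 0.0263] yaw -90.8 zax [ 0.004  0.002 -1.   ] F [-0.6 -0.6 -2.1] w 0.044 q [ 0.64  0.62  0.15  0.   -1.09  0.91]
```

>>> apply_moves(
  deltas=[
    {"x": -0.0015, "y": 0, "z": -0.004, "ax": -0.1, "ay": 0.3, "az": 0, "claw": 0.03},
    {"x": 0, "y": 0, "z": -0.004, "ax": 0, "ay": 0, "az": 0, "claw": 0.03},
    {"x": 0, "y": 0, "z": -0.004, "ax": 0, "ay": 0.1, "az": 0, "claw": 0.03},
    {"x": 0, "y": 0, "z": -0.002, "ax": 0, "ay": 0, "az": 0, "claw": 0.03},
    {"x": 0, "y": 0, "z": 0, "ax": 0, "ay": 0, "az": 0, "claw": 0.03},
  ],
)

```text
t: 7.4
eef_pos: [0.6214, 0.2741, 0.0128]
eef_rot: [3.141, -0.021, -0.003]
ft_force: [-0.3, 0.2, -0.4]
grip_width: 0.0443
```

Run:
```python
from seg import *
st()
```

```text
t7.40 pos [0.6214 0.2741 0.0128] yaw -90.76 zax [-0.002 -0.    -1.   ] F [-0.3  0.2 -0.4] w 0.0443 q [ 0.64  0.64  0.14 -0.   -1.07  0.91]
```

>>> apply_moves(
  deltas=[
    {"x": 0, "y": 0, "z": 0, "ax": 0, "ay": 0, "az": 0, "claw": 0.07},
    {"x": 0, "y": 0, "z": 0, "ax": 0, "ay": 0, "az": 0, "claw": 0.07},
    {"x": 0, "y": 0, "z": 0, "ax": 0, "ay": 0, "az": 0, "claw": 0.07},
    {"x": 0, "y": 0, "z": 0.02, "ax": 0, "ay": 0, "az": 0, "claw": 0.07},
    {"x": 0, "y": 0, "z": 0.04, "ax": 0, "ay": 0, "az": 0, "claw": 0.085},
    {"x": 0, "y": 0, "z": 0.04, "ax": 0, "ay": 0, "az": 0, "claw": 0.085},
    {"x": -0.017, "y": -0.002, "z": 0.015, "ax": 0, "ay": 0, "az": -8, "claw": 0.085},
    {"x": -0.017, "y": -0.002, "z": 0.015, "ax": 0, "ay": 0, "az": -8, "claw": 0.085},
    {"x": -0.017, "y": -0.002, "z": 0.015, "ax": 0, "ay": 0, "az": -8, "claw": 0.085},
    {"x": -0.017, "y": -0.002, "z": 0.015, "ax": 0, "ay": 0, "az": -8, "claw": 0.085},
    {"x": -0.017, "y": -0.002, "z": 0.015, "ax": 0, "ay": 0, "az": -8, "claw": 0.085},
    {"x": -0.017, "y": -0.002, "z": 0.015, "ax": 0, "ay": 0, "az": -8, "claw": 0.085},
    {"x": -0.017, "y": -0.002, "z": 0.015, "ax": 0, "ay": 0, "az": -8, "claw": 0.085},
    {"x": -0.017, "y": -0.002, "z": 0.015, "ax": 0, "ay": 0, "az": -8, "claw": 0.085},
    {"x": -0.017, "y": -0.002, "z": 0.015, "ax": 0, "ay": 0, "az": -8, "claw": 0.085},
    {"x": -0.017, "y": -0.002, "z": 0, "ax": 0, "ay": 0, "az": -8, "claw": 0.085},
    {"x": 0, "y": 0, "z": 0, "ax": 0, "ay": 0, "az": -8, "claw": 0.085},
    {"x": 0, "y": 0, "z": 0, "ax": 0, "ay": 0, "az": 0, "claw": 0.085},
  ],
)

```text
t: 9.2
eef_pos: [0.4446, 0.2517, 0.2583]
eef_rot: [-2.164, 2.258, 0.006]
ft_force: [0.7, -0.7, -0.5]
grip_width: 0.085
```

Run:
```python
from seg import *
st(); c=wcam('w5')
rects(c,'blue',.032);rects(c,'red',.016);rects(c,'yellow',.016)
t=shot('top','top1'); rects(t,'green',.026,40)
```

```text
t9.20 pos [0.4446 0.2517 0.2583] yaw 177.57 zax [ 0.008  0.013 -1.   ] F [ 0.7 -0.7 -0.5] w 0.085 q [ 0.82  0.16  0.06 -0.   -1.45 -0.86]
blue px [75. 15.] A 304 world 0.6778 0.0934 size 27.4 9.6 long-yaw 79.5
blue px [195.  24.] A 474 world 0.562 0.1066 size 43.8 9.4 long-yaw 79.5
blue px [325.  93.] A 4270 world 0.4367 0.1787 size 98.9 45.1 long-yaw -88.5
red px [293.  92.] A 777 world 0.4691 0.1735 size 45.3 21.1 long-yaw 85.8
red px [361.  94.] A 1241 world 0.3982 0.1797 size 45.0 33.5 long-yaw 85.2
green px [231. 132.] A 63 world 0.6766 0.2731 size 60.4 6.1 long-yaw -89.5
green px [230. 152.] A 439 world 0.6174 0.2749 size 95.5 41.0 long-yaw -1.6
green px [230. 172.] A 60 world 0.5552 0.2733 size 60.0 6.0 long-yaw -89.5
```

View pics/w5.png

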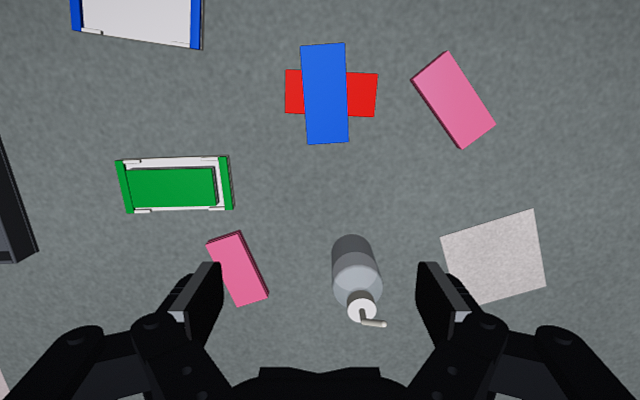

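Green is seated between its bars, with the plate centre within 2 mm of the bars' midpoint. Blue is at (325,93), which is world (0.437, 0.179).

>>> apply_moves(
  deltas=[
    {"x": -0.004, "y": -0.035, "z": 0, "ax": 0, "ay": 0, "az": 2, "claw": 0.085},
    {"x": -0.004, "y": -0.035, "z": 0, "ax": 0, "ay": 0, "az": 2, "claw": 0.085},
    {"x": 0, "y": 0, "z": -0.04, "ax": -0.4, "ay": 0.2, "az": 0, "claw": 0.085},
    {"x": 0, "y": 0, "z": -0.04, "ax": -0.3, "ay": 0.2, "az": 0, "claw": 0.085},
    {"x": 0, "y": 0, "z": -0.04, "ax": 0, "ay": 0, "az": 0, "claw": 0.085},
    {"x": 0, "y": 0, "z": -0.035, "ax": 0, "ay": 0, "az": 0, "claw": 0.085},
    {"x": 0, "y": 0, "z": -0.02, "ax": 0, "ay": 0, "az": 0, "claw": 0.085},
    {"x": 0, "y": 0, "z": 0, "ax": 0, "ay": 0, "az": 0, "claw": 0.085},
  ],
)

```text
t: 10.1
eef_pos: [0.4382, 0.1776, 0.076]
eef_rot: [2.288, -2.153, 0.0]
ft_force: [0.6, 0.0, 0.4]
grip_width: 0.0848
```

Run:
```python
from seg import *
st()
```

```text
t10.10 pos [0.4382 0.1776 0.076 ] yaw -176.52 zax [-0. -0. -1.] F [0.6 0.  0.4] w 0.0848 q [ 0.72  0.22 -0.36  0.   -0.99 -0.66]
```

>>> apply_moves(
  deltas=[
    {"x": -0.0015, "y": 0.001, "z": 0, "ax": 0, "ay": 0, "az": -2, "claw": 0.085},
    {"x": 0, "y": 0, "z": -0.025, "ax": 0, "ay": 0, "az": 0, "claw": 0.08},
    {"x": 0, "y": 0, "z": -0.015, "ax": 0, "ay": 0, "az": 0, "claw": 0.075},
    {"x": 0, "y": 0, "z": -0.008, "ax": 0, "ay": 0, "az": 0, "claw": 0.065},
    {"x": 0, "y": 0, "z": -0.002, "ax": 0, "ay": 0, "az": 0, "claw": 0.065},
    {"x": 0, "y": 0, "z": 0, "ax": 0, "ay": 0, "az": 0, "claw": 0.065},
  ],
)

```text
t: 10.7
eef_pos: [0.4417, 0.1808, 0.0296]
eef_rot: [-2.257, 2.177, -0.005]
ft_force: [0.0, 0.4, 0.1]
grip_width: 0.065
```

Run:
```python
from seg import *
st()
```

```text
t10.70 pos [0.4417 0.1808 0.0296] yaw -177.93 zax [ 0.007  0.002 -1.   ] F [0.  0.4 0.1] w 0.065 q [ 0.72  0.28 -0.42  0.   -0.87 -0.69]
```

>>> apply_moves(
  deltas=[
    {"x": -0.005, "y": -0.002, "z": 0, "ax": -0.1, "ay": 0.4, "az": 0, "claw": 0.065},
    {"x": 0, "y": 0, "z": -0.005, "ax": 0, "ay": 0, "az": 0, "claw": 0.065},
    {"x": 0, "y": 0, "z": -0.005, "ax": 0, "ay": 0, "az": 0, "claw": 0.065},
    {"x": 0, "y": 0, "z": 0, "ax": 0, "ay": 0, "az": 0, "claw": 0.065},
  ],
)

```text
t: 11.1
eef_pos: [0.4376, 0.1796, 0.0212]
eef_rot: [-2.26, 2.177, 0.0]
ft_force: [0.5, -0.4, -0.3]
grip_width: 0.0653
```

Run:
```python
from seg import *
st()
```

```text
t11.10 pos [0.4376 0.1796 0.0212] yaw -177.87 zax [ 0.003  0.003 -1.   ] F [ 0.5 -0.4 -0.3] w 0.0653 q [ 0.72  0.28 -0.44 -0.   -0.84 -0.68]
```

>>> apply_moves(
  deltas=[
    {"x": -0.001, "y": -0.001, "z": -0.0025, "ax": -0.1, "ay": 0.2, "az": 0, "claw": 0.065},
    {"x": 0, "y": 0, "z": 0, "ax": 0, "ay": 0, "az": 0, "claw": 0.03},
    {"x": 0, "y": 0, "z": 0, "ax": 0, "ay": 0, "az": 0, "claw": 0.03},
    {"x": 0, "y": 0, "z": 0, "ax": 0, "ay": 0, "az": 0, "claw": 0.03},
    {"x": 0, "y": 0, "z": 0, "ax": 0, "ay": 0, "az": 0, "claw": 0.03},
    {"x": 0, "y": 0, "z": 0.01, "ax": 0, "ay": 0, "az": 0, "claw": 0.03},
    {"x": 0, "y": 0, "z": 0.025, "ax": 0, "ay": 0, "az": 0, "claw": 0.03},
    {"x": 0, "y": 0, "z": 0.03, "ax": 0, "ay": 0, "az": 0, "claw": 0.03},
    {"x": 0, "y": 0, "z": 0.03, "ax": 0, "ay": 0, "az": 0, "claw": 0.03},
    {"x": 0.003, "y": -0.01, "z": 0.02, "ax": 0, "ay": 0, "az": 7.7, "claw": 0.03},
    {"x": 0.003, "y": -0.01, "z": 0.02, "ax": 0, "ay": 0, "az": 7.7, "claw": 0.03},
    {"x": 0.003, "y": -0.01, "z": 0.01, "ax": 0, "ay": 0, "az": 7.7, "claw": 0.03},
    {"x": 0.003, "y": -0.01, "z": 0, "ax": 0, "ay": 0, "az": 7.7, "claw": 0.03},
    {"x": 0, "y": -0.01, "z": 0, "ax": 0, "ay": 0, "az": 7.7, "claw": 0.03},
    {"x": 0, "y": -0.01, "z": 0, "ax": 0, "ay": 0, "az": 7.7, "claw": 0.03},
    {"x": 0, "y": -0.01, "z": 0, "ax": 0, "ay": 0, "az": 7.7, "claw": 0.03},
    {"x": 0, "y": -0.01, "z": 0, "ax": 0, "ay": 0, "az": 7.7, "claw": 0.03},
    {"x": 0, "y": -0.01, "z": 0, "ax": 0, "ay": 0, "az": 7.7, "claw": 0.03},
    {"x": 0, "y": -0.005, "z": 0, "ax": 0, "ay": 0, "az": 7.7, "claw": 0.03},
    {"x": 0, "y": 0, "z": 0, "ax": 0, "ay": 0, "az": 0, "claw": 0.03},
  ],
)

```text
t: 13.1
eef_pos: [0.4456, 0.0777, 0.1779]
eef_rot: [-3.132, 0.212, -0.007]
ft_force: [0.8, 0.3, -1.4]
grip_width: 0.0441
```

```bash
cat >> seg.py <<'E'
def held(c,col,dz):
    "corners of held plate's top in world (largest blob), top at TCP z+dz"
    n,l,s_,ce=cv2.connectedComponentsWithStats(mask(c['pixels'],col)); i=1+np.argmax(s_[1:,4])
    p=np.argwhere(l==i)[:,::-1]; v0=p[:,1].min()+6
    z=manip.sense()['eef_pos'][2]+dz
    r=[p[p[:,1]==v,0] for v in (v0,v0+90)]
    print('top row',p[:,1].min(),[pix2w(c,u,v,z)[:2].round(4) for q,v in zip(r,(v0-6,v0+90)) for u in (q.min(),q.max())])
E
python3 - <<'E'
from seg import *
st(); c=wcam('w6'); rects(c,'blue',.016); rects(c,'red',.016); held(c,'blue',.0135)
E
```

```text
t13.10 pos [0.4456 0.0777 0.1779] yaw -97.73 zax [ 0.005  0.002 -1.   ] F [ 0.8  0.3 -1.4] w 0.0441 q [ 0.52  0.08 -0.24  0.   -1.24  0.91]
blue px [282.  44.] A 1021 world 0.566 0.0928 size 64.9 9.9 long-yaw 79.4
blue px [319. 264.] A 20877 world 0.3445 0.0916 size 232.1 105.9 long-yaw -8.1
red px [514.   9.] A 1164 world 0.5663 -0.0964 size 66.4 10.3 long-yaw 78.8
red px [220. 206.] A 4619 world 0.4315 0.176 size 98.9 45.3 long-yaw -5.1
top row 167 [array([0.4985, 0.0925]), array([0.4926, 0.049 ]), array([0.4572, 0.0981]), array([0.4515, 0.055 ])]
```

View pics/w6.png

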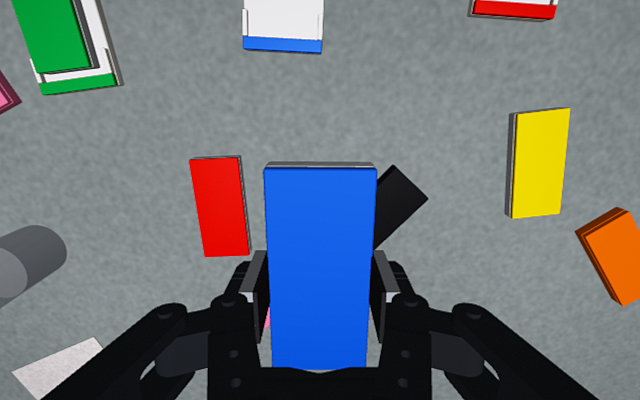

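The blue plate is held centred. Its stand centre is about (0.626, 0.0816) with yaw −10.6°, and the now uncovered red plate is at (0.4315, 0.176).

>>> apply_moves(
  deltas=[
    {"x": 0.036, "y": 0.001, "z": -0.01, "ax": 0, "ay": 0, "az": -1, "claw": 0.03},
    {"x": 0.036, "y": 0.001, "z": -0.01, "ax": 0, "ay": 0, "az": -1, "claw": 0.03},
    {"x": 0.036, "y": 0.001, "z": -0.02, "ax": 0, "ay": 0, "az": 0, "claw": 0.03},
    {"x": 0.036, "y": 0.001, "z": -0.03, "ax": 0, "ay": 0, "az": 0, "claw": 0.03},
    {"x": 0.03, "y": 0, "z": -0.03, "ax": 0, "ay": 0, "az": 0, "claw": 0.03},
    {"x": 0, "y": 0, "z": -0.02, "ax": 0, "ay": 0, "az": 0, "claw": 0.03},
    {"x": 0, "y": 0, "z": 0, "ax": 0, "ay": 0, "az": 0, "claw": 0.03},
  ],
)

```text
t: 13.85
eef_pos: [0.6267, 0.0846, 0.0552]
eef_rot: [-3.12, 0.314, -0.014]
ft_force: [-0.7, 0.1, -1.8]
grip_width: 0.0443
```

Run:
```python
from seg import *
st(); c=wcam('w7'); rects(c,'blue',.016,30)
```

```text
t13.85 pos [0.6267 0.0846 0.0552] yaw -101.49 zax [ 0.01   0.005 -1.   ] F [-0.7  0.1 -1.8] w 0.0443 q [ 0.38  0.51  0.03 -0.   -1.08  0.99]
blue px [323. 125.] A 2286 world 0.6873 0.0707 size 65.1 9.9 long-yaw 79.2
blue px [319. 265.] A 20893 world 0.5976 0.0889 size 137.8 66.7 long-yaw -11.7
```

>>> apply_moves(
  deltas=[
    {"x": 0, "y": -0.003, "z": 0, "ax": -0.25, "ay": 0.5, "az": 0.8, "claw": 0.03},
    {"x": 0, "y": 0, "z": -0.01, "ax": 0, "ay": 0, "az": 0, "claw": 0.03},
    {"x": 0, "y": 0, "z": -0.01, "ax": 0, "ay": 0.1, "az": 0, "claw": 0.03},
    {"x": 0, "y": 0, "z": -0.007, "ax": 0, "ay": 0.1, "az": 0, "claw": 0.03},
    {"x": 0, "y": 0, "z": 0, "ax": 0, "ay": 0, "az": 0, "claw": 0.03},
  ],
)

```text
t: 14.4
eef_pos: [0.629, 0.083, 0.0342]
eef_rot: [-3.125, 0.291, -0.011]
ft_force: [-0.3, -1.0, -1.4]
grip_width: 0.0445
```

Run:
```python
from seg import *
st()
```

```text
t14.40 pos [0.629  0.083  0.0342] yaw -100.65 zax [ 0.008  0.003 -1.   ] F [-0.3 -1.  -1.4] w 0.0445 q [ 0.38  0.53  0.01  0.   -1.04  1.01]
```

>>> apply_moves(
  deltas=[
    {"x": -0.002, "y": -0.001, "z": 0, "ax": -0.15, "ay": 0.4, "az": 0, "claw": 0.03},
    {"x": 0, "y": 0, "z": -0.006, "ax": 0, "ay": 0, "az": 0, "claw": 0.03},
    {"x": -0.001, "y": 0, "z": -0.006, "ax": 0, "ay": 0.1, "az": 0, "claw": 0.03},
    {"x": 0, "y": 0, "z": -0.004, "ax": 0, "ay": 0.1, "az": 0, "claw": 0.03},
    {"x": 0, "y": 0, "z": 0, "ax": 0, "ay": 0, "az": 0, "claw": 0.03},
  ],
)

```text
t: 14.9
eef_pos: [0.6259, 0.082, 0.0176]
eef_rot: [3.128, -0.292, -0.004]
ft_force: [-0.5, 0.2, -1.0]
grip_width: 0.0445
```

Run:
```python
from seg import *
st()
```

```text
t14.90 pos [0.6259 0.082  0.0176] yaw -100.66 zax [-0.003 -0.    -1.   ] F [-0.5  0.2 -1. ] w 0.0445 q [ 0.38  0.55 -0.01 -0.   -1.02  1.01]
```

>>> apply_moves(
  deltas=[
    {"x": 0, "y": 0, "z": -0.004, "ax": 0, "ay": -0.1, "az": 0, "claw": 0.03},
    {"x": 0, "y": 0, "z": -0.002, "ax": 0, "ay": 0, "az": 0, "claw": 0.03},
    {"x": 0, "y": 0, "z": 0, "ax": 0, "ay": 0, "az": 0, "claw": 0.03},
  ],
)

```text
t: 15.2
eef_pos: [0.6265, 0.0821, 0.0133]
eef_rot: [3.128, -0.291, 0.002]
ft_force: [-0.4, 0.4, -1.4]
grip_width: 0.0439
```

Run:
```python
from seg import *
st()
```

```text
t15.20 pos [0.6265 0.0821 0.0133] yaw -100.61 zax [ 0.001 -0.    -1.   ] F [-0.4  0.4 -1.4] w 0.0439 q [ 0.38  0.55 -0.01  0.   -1.    1.01]
```

>>> apply_moves(
  deltas=[
    {"x": 0, "y": 0, "z": -0.001, "ax": 0, "ay": 0, "az": 0, "claw": 0.03},
    {"x": 0, "y": 0, "z": 0, "ax": 0, "ay": 0, "az": 0, "claw": 0.07},
    {"x": 0, "y": 0, "z": 0, "ax": 0, "ay": 0, "az": 0, "claw": 0.07},
    {"x": 0, "y": 0, "z": 0, "ax": 0, "ay": 0, "az": 0, "claw": 0.07},
    {"x": 0, "y": 0, "z": 0.02, "ax": 0, "ay": 0, "az": 0, "claw": 0.07},
    {"x": 0, "y": 0, "z": 0.04, "ax": 0, "ay": 0, "az": 0, "claw": 0.07},
    {"x": 0, "y": 0, "z": 0.04, "ax": 0, "ay": 0, "az": 0, "claw": 0.07},
    {"x": -0.032, "y": 0.016, "z": 0.02, "ax": 0, "ay": 0, "az": 1, "claw": 0.07},
    {"x": -0.032, "y": 0.016, "z": 0.02, "ax": 0, "ay": 0, "az": 1, "claw": 0.07},
    {"x": -0.032, "y": 0.016, "z": 0.02, "ax": 0, "ay": 0, "az": 1, "claw": 0.07},
    {"x": -0.032, "y": 0.016, "z": 0.01, "ax": 0, "ay": 0, "az": 1, "claw": 0.07},
    {"x": -0.032, "y": 0.016, "z": 0, "ax": 0, "ay": 0, "az": 1, "claw": 0.07},
    {"x": -0.028, "y": 0.012, "z": -0.02, "ax": 0, "ay": 0, "az": 0.5, "claw": 0.07},
    {"x": 0, "y": 0, "z": -0.03, "ax": 0, "ay": 0, "az": 0, "claw": 0.07},
    {"x": 0, "y": 0, "z": 0, "ax": 0, "ay": 0, "az": 0, "claw": 0.07},
  ],
)

```text
t: 16.7
eef_pos: [0.4318, 0.1763, 0.1369]
eef_rot: [-3.134, 0.137, -0.007]
ft_force: [-1.0, 0.0, -0.9]
grip_width: 0.07
```

Run:
```python
from seg import *
st(); t=shot('top','top2'); rects(t,'blue',.026,40); rects(t,'red',.016,40); c=wcam('w8'); rects(c,'red',.016); rects(c,'blue',.026)
```

```text
t16.70 pos [0.4318 0.1763 0.1369] yaw -94.99 zax [ 0.005  0.004 -1.   ] F [-1.   0.  -0.9] w 0.07 q [ 0.73  0.14 -0.28  0.   -1.14  0.76]
blue px [298. 131.] A 59 world 0.6817 0.0715 size 62.2 8.4 long-yaw 79.1
blue px [294. 150.] A 452 world 0.6232 0.0839 size 96.9 42.3 long-yaw -11.1
blue px [290. 170.] A 56 world 0.5621 0.0938 size 62.4 7.7 long-yaw 79.2
red px [361. 131.] A 60 world 0.6844 -0.1199 size 61.9 8.5 long-yaw 79.1
red px [353. 171.] A 55 world 0.5644 -0.0958 size 62.1 7.9 long-yaw 78.4
red px [266. 202.] A 56 world 0.4635 0.1663 size 25.8 25.2 long-yaw -8.5
red px [ 13. 208.] A 126 world 0.4401 0.9228 size 39.7 33.0 long-yaw 66.1
red px [262. 226.] A 144 world 0.3992 0.1803 size 44.8 38.9 long-yaw -89.4
red px [320. 192.] A 6265 world 0.4315 0.1769 size 98.0 44.9 long-yaw -5.0
blue px [428.   5.] A 1018 world 0.561 0.097 size 63.1 9.0 long-yaw 85.0
```

>>> apply_moves(
  deltas=[
    {"x": 0, "y": 0.0005, "z": -0.03, "ax": -0.2, "ay": 0.2, "az": 0, "claw": 0.07},
    {"x": 0, "y": 0, "z": -0.035, "ax": 0, "ay": 0, "az": 0, "claw": 0.07},
    {"x": 0, "y": 0, "z": -0.025, "ax": 0, "ay": 0, "az": 0, "claw": 0.07},
    {"x": 0, "y": 0, "z": -0.012, "ax": 0, "ay": 0, "az": 0, "claw": 0.07},
    {"x": 0, "y": 0, "z": 0, "ax": 0, "ay": 0, "az": 0, "claw": 0.07},
  ],
)

```text
t: 17.3
eef_pos: [0.4439, 0.1799, 0.0434]
eef_rot: [-3.128, 0.141, -0.032]
ft_force: [0.7, -1.1, 0.6]
grip_width: 0.0702
```

Run:
```python
from seg import *
st()
```

```text
t17.30 pos [0.4439 0.1799 0.0434] yaw -95.16 zax [ 0.021  0.01  -1.   ] F [ 0.7 -1.1  0.6] w 0.0702 q [ 0.72  0.25 -0.42  0.01 -0.88  0.76]
```

>>> apply_moves(
  deltas=[
    {"x": -0.01, "y": -0.003, "z": 0, "ax": -0.5, "ay": 1.1, "az": 0, "claw": 0.07},
    {"x": 0, "y": 0, "z": 0, "ax": 0, "ay": 0, "az": 0, "claw": 0.07},
    {"x": -0.001, "y": 0, "z": -0.01, "ax": 0, "ay": 0.1, "az": 0, "claw": 0.07},
    {"x": -0.001, "y": 0, "z": -0.01, "ax": 0, "ay": 0.1, "az": 0, "claw": 0.07},
    {"x": 0, "y": 0, "z": 0, "ax": 0, "ay": 0, "az": 0, "claw": 0.07},
  ],
)

```text
t: 17.8
eef_pos: [0.4349, 0.1785, 0.0266]
eef_rot: [-3.133, 0.143, -0.005]
ft_force: [0.4, -0.3, -0.3]
grip_width: 0.0698
```

Run:
```python
from seg import *
st()
```

```text
t17.80 pos [0.4349 0.1785 0.0266] yaw -95.22 zax [ 0.004  0.005 -1.   ] F [ 0.4 -0.3 -0.3] w 0.0698 q [ 0.72  0.27 -0.44 -0.   -0.85  0.76]
```

>>> apply_moves(
  deltas=[
    {"x": -0.003, "y": -0.0015, "z": -0.004, "ax": -0.25, "ay": 0.2, "az": 0, "claw": 0.07},
    {"x": -0.001, "y": 0, "z": -0.01, "ax": 0, "ay": 0.1, "az": 0, "claw": 0.065},
    {"x": -0.001, "y": 0, "z": -0.008, "ax": 0, "ay": 0.1, "az": 0, "claw": 0.065},
    {"x": 0, "y": 0, "z": -0.003, "ax": 0, "ay": 0, "az": 0, "claw": 0.065},
    {"x": 0, "y": 0, "z": 0, "ax": 0, "ay": 0, "az": 0, "claw": 0.065},
  ],
)

```text
t: 18.3
eef_pos: [0.429, 0.1766, -0.0011]
eef_rot: [3.137, -0.142, -0.008]
ft_force: [-0.5, 1.1, -0.9]
grip_width: 0.0651
```

Run:
```python
from seg import *
st()
```

```text
t18.30 pos [ 0.429   0.1766 -0.0011] yaw -95.2 zax [-0.005 -0.001 -1.   ] F [-0.5  1.1 -0.9] w 0.0651 q [ 0.73  0.31 -0.48 -0.   -0.79  0.76]
```

>>> apply_moves(
  deltas=[
    {"x": 0.002, "y": 0, "z": 0.0045, "ax": 0, "ay": -0.2, "az": 0, "claw": 0.065},
    {"x": 0, "y": 0, "z": 0, "ax": 0, "ay": 0, "az": 0, "claw": 0.065},
  ],
)

```text
t: 18.5
eef_pos: [0.4314, 0.1766, 0.0038]
eef_rot: [3.137, -0.142, -0.002]
ft_force: [-1.2, -0.5, -0.7]
grip_width: 0.0651
```

Run:
```python
from seg import *
st()
```

```text
t18.50 pos [0.4314 0.1766 0.0038] yaw -95.18 zax [-0.001 -0.001 -1.   ] F [-1.2 -0.5 -0.7] w 0.0651 q [ 0.73  0.3  -0.47  0.   -0.8   0.75]
```

>>> apply_moves(
  deltas=[
    {"x": 0, "y": 0, "z": -0.001, "ax": 0, "ay": 0, "az": 0, "claw": 0.03},
    {"x": 0, "y": 0, "z": 0, "ax": 0, "ay": 0, "az": 0, "claw": 0.03},
    {"x": 0, "y": 0, "z": 0, "ax": 0, "ay": 0, "az": 0, "claw": 0.03},
    {"x": 0, "y": 0, "z": 0, "ax": 0, "ay": 0, "az": 0, "claw": 0.03},
    {"x": 0, "y": 0, "z": 0.01, "ax": 0, "ay": 0, "az": 0, "claw": 0.03},
    {"x": 0, "y": 0, "z": 0.025, "ax": 0, "ay": 0, "az": 0, "claw": 0.03},
    {"x": 0, "y": 0, "z": 0.03, "ax": 0, "ay": 0, "az": 0, "claw": 0.03},
    {"x": 0.002, "y": -0.03, "z": 0.03, "ax": 0, "ay": 0, "az": -1, "claw": 0.03},
    {"x": 0.002, "y": -0.035, "z": 0.03, "ax": 0, "ay": 0, "az": -1, "claw": 0.03},
    {"x": 0.002, "y": -0.035, "z": 0.02, "ax": 0, "ay": 0, "az": -1, "claw": 0.03},
    {"x": 0.002, "y": -0.035, "z": 0.01, "ax": 0, "ay": 0, "az": -1, "claw": 0.03},
    {"x": 0.002, "y": -0.035, "z": 0, "ax": 0, "ay": 0, "az": -1, "claw": 0.03},
    {"x": 0.002, "y": -0.035, "z": 0, "ax": 0, "ay": 0, "az": -1, "claw": 0.03},
    {"x": 0, "y": -0.03, "z": 0, "ax": 0, "ay": 0, "az": 0, "claw": 0.03},
    {"x": 0, "y": -0.02, "z": 0, "ax": 0, "ay": 0, "az": 0, "claw": 0.03},
    {"x": 0, "y": 0, "z": 0, "ax": 0, "ay": 0, "az": 0, "claw": 0.03},
  ],
)

```text
t: 20.1
eef_pos: [0.4399, -0.0894, 0.1714]
eef_rot: [3.125, -0.309, 0.006]
ft_force: [-0.1, 0.3, -2.6]
grip_width: 0.0442
```

Run:
```python
from seg import *
st(); c=wcam('w9'); rects(c,'red',.016); rects(c,'yellow',.016,150); held(c,'red',.0125)
```

```text
t20.10 pos [ 0.4399 -0.0894  0.1714] yaw -101.29 zax [ 0.003 -0.002 -1.   ] F [-0.1  0.3 -2.6] w 0.0442 q [ 0.15  0.08 -0.26  0.   -1.23  1.22]
red px [299.  31.] A 1136 world 0.5664 -0.098 size 65.0 9.4 long-yaw 78.7
red px [319. 265.] A 20549 world 0.3426 -0.0701 size 225.3 103.6 long-yaw -11.3
yellow px [493.   3.] A 201 world 0.5571 -0.2559 size 28.7 6.2 long-yaw -86.5
yellow px [362. 162.] A 2561 world 0.4338 -0.1255 size 98.9 45.2 long-yaw -0.7
top row 169 [array([ 0.4927, -0.0774]), array([ 0.4842, -0.1202]), array([ 0.4514, -0.0692]), array([ 0.4428, -0.1123])]
```

View pics/w9.png

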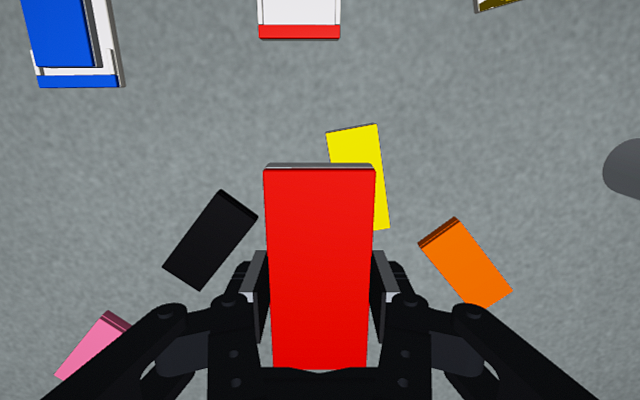

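Red is held centred, its stand is at about (0.626, −0.1105), and the yellow plate is at (0.434, −0.126).

>>> apply_moves(
  deltas=[
    {"x": 0.036, "y": -0.004, "z": -0.01, "ax": 0, "ay": 0, "az": 0, "claw": 0.03},
    {"x": 0.036, "y": -0.004, "z": -0.01, "ax": 0, "ay": 0, "az": 0, "claw": 0.03},
    {"x": 0.036, "y": -0.004, "z": -0.02, "ax": 0, "ay": 0, "az": 0, "claw": 0.03},
    {"x": 0.036, "y": -0.004, "z": -0.03, "ax": 0, "ay": 0, "az": 0, "claw": 0.03},
    {"x": 0.034, "y": -0.004, "z": -0.03, "ax": 0, "ay": 0.2, "az": 0, "claw": 0.03},
    {"x": 0, "y": 0, "z": -0.015, "ax": 0, "ay": 0.2, "az": 0, "claw": 0.03},
    {"x": 0, "y": 0, "z": 0, "ax": 0, "ay": 0, "az": 0, "claw": 0.03},
  ],
)

```text
t: 20.85
eef_pos: [0.6241, -0.1039, 0.0538]
eef_rot: [-3.126, 0.302, 0.001]
ft_force: [-1.1, -0.1, -2.5]
grip_width: 0.0446
```

Run:
```python
from seg import *
st(); c=wcam('w10'); rects(c,'red',.016,30)
```

```text
t20.85 pos [ 0.6241 -0.1039  0.0538] yaw -101.04 zax [-0.     0.001 -1.   ] F [-1.1 -0.1 -2.5] w 0.0446 q [ 0.08  0.52  0.04 -0.   -1.09  1.3 ]
red px [331. 118.] A 2373 world 0.6871 -0.1224 size 64.8 9.6 long-yaw 79.0
red px [319. 265.] A 20599 world 0.5947 -0.0996 size 136.6 65.5 long-yaw -10.9
```

>>> apply_moves(
  deltas=[
    {"x": 0.002, "y": -0.006, "z": 0, "ax": 0, "ay": 0, "az": -0.3, "claw": 0.03},
    {"x": 0, "y": 0, "z": 0, "ax": 0, "ay": 0, "az": 0, "claw": 0.03},
    {"x": 0, "y": 0, "z": -0.01, "ax": 0, "ay": 0.1, "az": 0, "claw": 0.03},
    {"x": -0.001, "y": 0, "z": -0.01, "ax": 0, "ay": 0.1, "az": 0, "claw": 0.03},
    {"x": -0.001, "y": 0, "z": -0.006, "ax": 0, "ay": 0.1, "az": 0, "claw": 0.03},
    {"x": 0, "y": 0, "z": 0, "ax": 0, "ay": 0, "az": 0, "claw": 0.03},
  ],
)

```text
t: 21.5
eef_pos: [0.6251, -0.1095, 0.0343]
eef_rot: [-3.125, 0.308, -0.008]
ft_force: [-1.3, -0.3, -2.4]
grip_width: 0.0444
```

Run:
```python
from seg import *
st()
```

```text
t21.50 pos [ 0.6251 -0.1095  0.0343] yaw -101.26 zax [ 0.005  0.001 -1.   ] F [-1.3 -0.3 -2.4] w 0.0444 q [ 0.07  0.54  0.02 -0.   -1.04  1.3 ]
```

>>> apply_moves(
  deltas=[
    {"x": 0.001, "y": -0.001, "z": -0.005, "ax": 0, "ay": 0.3, "az": 0, "claw": 0.03},
    {"x": 0, "y": 0, "z": -0.006, "ax": 0, "ay": 0.1, "az": 0, "claw": 0.03},
    {"x": 0, "y": 0, "z": -0.006, "ax": 0, "ay": 0.1, "az": 0, "claw": 0.03},
    {"x": 0, "y": 0, "z": -0.002, "ax": 0, "ay": 0, "az": 0, "claw": 0.03},
    {"x": 0, "y": 0, "z": 0, "ax": 0, "ay": 0, "az": 0, "claw": 0.03},
  ],
)

```text
t: 22.0
eef_pos: [0.6264, -0.1107, 0.0136]
eef_rot: [3.126, -0.308, -0.006]
ft_force: [-0.2, 0.5, 2.4]
grip_width: 0.0443
```

Run:
```python
from seg import *
st()
```

```text
t22.00 pos [ 0.6264 -0.1107  0.0136] yaw -101.24 zax [-0.004  0.    -1.   ] F [-0.2  0.5  2.4] w 0.0443 q [ 0.07  0.56  0.01 -0.   -1.02  1.31]
```

>>> apply_moves(
  deltas=[
    {"x": 0, "y": 0, "z": 0, "ax": 0, "ay": 0, "az": 0, "claw": 0.07},
    {"x": 0, "y": 0, "z": 0, "ax": 0, "ay": 0, "az": 0, "claw": 0.07},
    {"x": 0, "y": 0, "z": 0, "ax": 0, "ay": 0, "az": 0, "claw": 0.07},
    {"x": 0, "y": 0, "z": 0.02, "ax": 0, "ay": 0, "az": 0, "claw": 0.07},
    {"x": 0, "y": 0, "z": 0.04, "ax": 0, "ay": 0, "az": 0, "claw": 0.07},
    {"x": 0, "y": 0, "z": 0.04, "ax": 0, "ay": 0, "az": 0, "claw": 0.07},
    {"x": -0.032, "y": -0.003, "z": 0.02, "ax": 0, "ay": 0, "az": 2, "claw": 0.07},
    {"x": -0.032, "y": -0.003, "z": 0.02, "ax": 0, "ay": 0, "az": 2, "claw": 0.07},
    {"x": -0.032, "y": -0.003, "z": 0.01, "ax": 0, "ay": 0, "az": 2, "claw": 0.07},
    {"x": -0.032, "y": -0.003, "z": 0, "ax": 0, "ay": 0, "az": 2, "claw": 0.07},
    {"x": -0.032, "y": -0.002, "z": 0, "ax": 0, "ay": 0, "az": 2, "claw": 0.07},
    {"x": -0.028, "y": 0, "z": -0.02, "ax": 0, "ay": 0, "az": 0.5, "claw": 0.07},
    {"x": 0, "y": 0, "z": -0.02, "ax": 0, "ay": 0, "az": 0, "claw": 0.07},
    {"x": 0, "y": 0, "z": 0, "ax": 0, "ay": 0, "az": 0, "claw": 0.07},
  ],
)

```text
t: 23.4
eef_pos: [0.4337, -0.1261, 0.1343]
eef_rot: [3.139, -0.007, 0.02]
ft_force: [-0.0, 0.2, 0.0]
grip_width: 0.0701
```

Run:
```python
from seg import *
st(); t=shot('top','top3'); rects(t,'red',.026,40); c=wcam('w11'); rects(c,'yellow',.016)
```

```text
t23.40 pos [ 0.4337 -0.1261  0.1343] yaw -90.25 zax [ 0.013 -0.003 -1.   ] F [-0.   0.2  0. ] w 0.0701 q [ 0.07  0.11 -0.33  0.   -1.12  1.5 ]
red px [361. 132.] A 57 world 0.6821 -0.1191 size 61.4 8.4 long-yaw 79.1
red px [357. 151.] A 449 world 0.6222 -0.1084 size 96.5 41.9 long-yaw -10.9
red px [353. 171.] A 56 world 0.563 -0.0951 size 61.7 7.8 long-yaw 78.4
red px [ 13. 208.] A 125 world 0.44 0.9163 size 39.4 32.7 long-yaw 71.0
yellow px [543.  23.] A 1761 world 0.5616 -0.2858 size 89.1 10.9 long-yaw -85.9
yellow px [318. 193.] A 6462 world 0.4342 -0.1258 size 98.9 45.1 long-yaw -0.8
```

Red is seated. Now I'll lower onto yellow slowly, correcting tilt and x drift.

>>> apply_moves(
  deltas=[
    {"x": 0, "y": 0, "z": 0, "ax": 0.2, "ay": 0.7, "az": -0.5, "claw": 0.07},
    {"x": -0.002, "y": 0, "z": -0.025, "ax": 0, "ay": 0.2, "az": 0, "claw": 0.07},
    {"x": -0.003, "y": 0, "z": -0.025, "ax": 0, "ay": 0.3, "az": 0, "claw": 0.07},
    {"x": -0.003, "y": 0, "z": -0.025, "ax": 0, "ay": 0.3, "az": 0, "claw": 0.07},
    {"x": -0.002, "y": 0, "z": -0.015, "ax": 0, "ay": 0.2, "az": 0, "claw": 0.07},
    {"x": 0, "y": 0, "z": 0, "ax": 0, "ay": 0, "az": 0, "claw": 0.07},
  ],
)

```text
t: 24.1
eef_pos: [0.4345, -0.1267, 0.0497]
eef_rot: [3.14, -0.021, -0.007]
ft_force: [-0.4, -0.6, -0.0]
grip_width: 0.0702
```

Run:
```python
from seg import *
st()
```

```text
t24.10 pos [ 0.4345 -0.1267  0.0497] yaw -90.78 zax [-0.004 -0.001 -1.   ] F [-0.4 -0.6 -0. ] w 0.0702 q [ 0.07  0.21 -0.45  0.   -0.92  1.49]
```

>>> apply_moves(
  deltas=[
    {"x": -0.001, "y": 0.001, "z": -0.012, "ax": 0, "ay": -0.1, "az": 0, "claw": 0.07},
    {"x": -0.001, "y": 0, "z": -0.012, "ax": 0, "ay": 0.1, "az": 0, "claw": 0.07},
    {"x": -0.001, "y": 0, "z": -0.01, "ax": 0, "ay": 0.1, "az": 0, "claw": 0.065},
    {"x": 0, "y": 0, "z": -0.006, "ax": 0, "ay": 0, "az": 0, "claw": 0.065},
    {"x": 0, "y": 0, "z": 0, "ax": 0, "ay": 0, "az": 0, "claw": 0.065},
  ],
)

```text
t: 24.6
eef_pos: [0.437, -0.1261, 0.0113]
eef_rot: [3.139, -0.02, -0.001]
ft_force: [-0.3, 0.7, 0.8]
grip_width: 0.0649
```

Run:
```python
from seg import *
st()
```

```text
t24.60 pos [ 0.437  -0.1261  0.0113] yaw -90.74 zax [-0.    -0.002 -1.   ] F [-0.3  0.7  0.8] w 0.0649 q [ 0.07  0.27 -0.5   0.   -0.81  1.49]
```

>>> apply_moves(
  deltas=[
    {"x": -0.0028, "y": 0, "z": -0.004, "ax": 0.1, "ay": 0, "az": 0, "claw": 0.065},
    {"x": 0, "y": 0, "z": -0.004, "ax": 0, "ay": 0, "az": 0, "claw": 0.065},
    {"x": 0, "y": 0, "z": 0, "ax": 0, "ay": 0, "az": 0, "claw": 0.065},
  ],
)

```text
t: 24.9
eef_pos: [0.4347, -0.1262, 0.0035]
eef_rot: [3.141, -0.02, 0.002]
ft_force: [-0.1, 0.5, -0.0]
grip_width: 0.0652
```

Run:
```python
from seg import *
st()
```

```text
t24.90 pos [ 0.4347 -0.1262  0.0035] yaw -90.72 zax [ 0.001 -0.001 -1.   ] F [-0.1  0.5 -0. ] w 0.0652 q [ 0.07  0.28 -0.51  0.   -0.78  1.49]
```

>>> apply_moves(
  deltas=[
    {"x": 0, "y": 0, "z": 0, "ax": 0, "ay": 0, "az": 0, "claw": 0.03},
    {"x": 0, "y": 0, "z": 0, "ax": 0, "ay": 0, "az": 0, "claw": 0.03},
    {"x": 0, "y": 0, "z": 0, "ax": 0, "ay": 0, "az": 0, "claw": 0.03},
    {"x": 0, "y": 0, "z": 0, "ax": 0, "ay": 0, "az": 0, "claw": 0.03},
    {"x": 0, "y": 0, "z": 0.01, "ax": 0, "ay": 0, "az": 0, "claw": 0.03},
    {"x": 0, "y": 0, "z": 0.025, "ax": 0, "ay": 0, "az": 0, "claw": 0.03},
    {"x": 0, "y": 0, "z": 0.03, "ax": 0, "ay": 0, "az": 0, "claw": 0.03},
    {"x": 0, "y": 0, "z": 0.035, "ax": 0, "ay": 0, "az": 0, "claw": 0.03},
    {"x": 0, "y": 0, "z": 0.035, "ax": 0, "ay": 0, "az": 0, "claw": 0.03},
    {"x": 0.002, "y": -0.02, "z": 0.03, "ax": 0, "ay": 0, "az": 1, "claw": 0.03},
    {"x": 0.002, "y": -0.025, "z": 0.02, "ax": 0, "ay": 0, "az": 1, "claw": 0.03},
    {"x": 0.002, "y": -0.025, "z": 0, "ax": 0, "ay": 0, "az": 1, "claw": 0.03},
    {"x": 0.002, "y": -0.025, "z": 0, "ax": 0, "ay": 0, "az": 1, "claw": 0.03},
    {"x": 0.002, "y": -0.02, "z": 0, "ax": 0, "ay": 0, "az": 1, "claw": 0.03},
    {"x": 0, "y": 0, "z": 0, "ax": 0, "ay": 0, "az": 0, "claw": 0.03},
  ],
)

```text
t: 26.4
eef_pos: [0.4399, -0.245, 0.2034]
eef_rot: [3.136, 0.126, 0.004]
ft_force: [0.2, -0.0, -2.1]
grip_width: 0.0442
```

Run:
```python
from seg import *
st(); c=wcam('w12'); rects(c,'yellow',.016,30); held(c,'yellow',.0125)
t=shot('top','top4')
im=np.vstack([cv2.resize(c['pixels'][0:140,200:640],(800,255),interpolation=cv2.INTER_CUBIC),cv2.resize(t['pixels'][115:187,370:470],(460,331),interpolation=cv2.INTER_CUBIC)[:, :].copy() if 0 else cv2.copyMakeBorder(cv2.resize(t['pixels'][120:182,380:442],(340,340),interpolation=cv2.INTER_CUBIC),0,0,0,460,cv2.BORDER_CONSTANT)])
cv2.imwrite('pics/y1.png',im)
```

```text
t26.40 pos [ 0.4399 -0.245   0.2034] yaw -85.42 zax [ 0.002 -0.003 -1.   ] F [ 0.2 -0.  -2.1] w 0.0442 q [-0.19  0.17 -0.07  0.   -1.33  1.85]
yellow px [332.  47.] A 95 world 0.5582 -0.248 size 9.1 8.1 long-yaw 4.6
yellow px [372.  48.] A 647 world 0.5608 -0.2852 size 60.9 9.3 long-yaw -86.4
yellow px [319. 266.] A 20422 world 0.3204 -0.2547 size 250.5 113.8 long-yaw 4.5
top row 170 [array([ 0.4871, -0.219 ]), array([ 0.4906, -0.2629]), array([ 0.4451, -0.2228]), array([ 0.4485, -0.2662])]
```

View pics/y1.png

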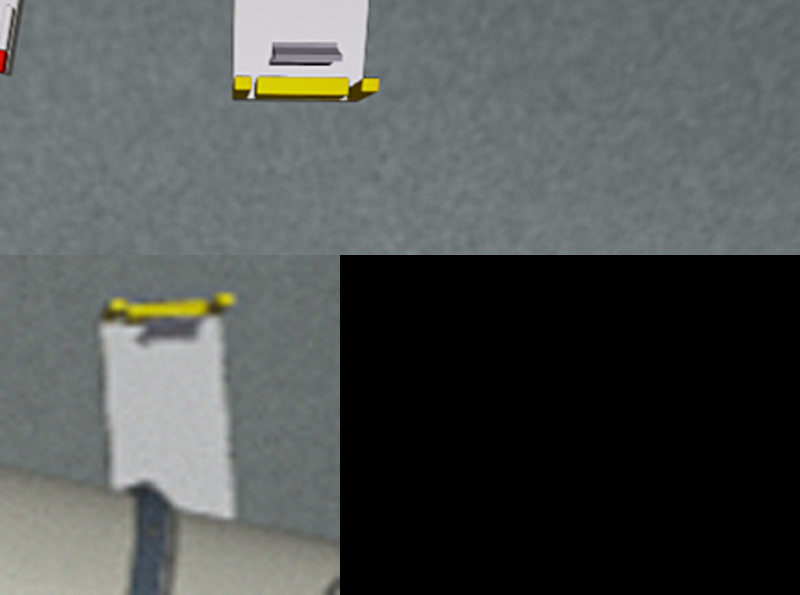

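```bash
cat > wh.py <<'E'
from seg import *
def edges(c,rows,u0,u1,z=.010):
    g=c['pixels'].min(axis=2).astype(float); L=[];Rr=[]
    for v in rows:
        r=g[v]; w=np.where(r[u0:u1]>175)[0]+u0
        if len(w)<10: continue
        L.append(pix2w(c,w.min()-.5,v,z)[:2]); Rr.append(pix2w(c,w.max()+.5,v,z)[:2])
    for n,e in(('L',np.array(L)),('R',np.array(Rr))):
        if len(e)>2:
            k=np.polyfit(e[:,0],e[:,1],1); print(n,len(e),'x',e[:,0].min().round(4),e[:,0].max().round(4),'y@.62',round(np.polyval(k,.62),4),'y@mid',e[:,1].mean().round(4),'yaw',np.degrees(np.arctan(k[0])).round(2))
E
python3 - <<'E'
from wh import *
c=np.load('pics/w12.npy',allow_pickle=True).item(); edges(c,range(2,26),300,440)
t=np.load('pics/top0.npy',allow_pickle=True).item()
print(t['pixels'][150,395:430].min(axis=1)); 
g=(t['pixels'].min(axis=2)>175).astype(np.uint8); n,l,s,ce=cv2.connectedComponentsWithStats(g)
for i in range(1,n):
    if s[i,4]>300 and 120<ce[i][1]<180:
        p=np.argwhere(l==i)[:,::-1]; w=np.array([pix2w(t,u,v,.01)[:2] for u,v in p])*1000
        print(s[i],ce[i].round(1),cv2.minAreaRect(w.astype(np.float32)))
E
```

```text
L 24 x 0.5772 0.5955 y@.62 -0.2394 y@mid -0.2421 yaw 4.46
R 24 x 0.5824 0.6006 y@.62 -0.3041 y@mid -0.3063 yaw 4.42
[110 106 100 100 129 171 193 183 184 189 187 186 187 190 187 189 187 190
 188 186 184 187 186 190 189 191 154 107 108 108 109 105 111 107 105]
[281 132  27  38 691] [294.1 150.5] ((624.9061889648438, 83.1427230834961), (60.90321350097656, 108.76886749267578), 79.65424346923828)
[344 133  27  38 701] [357.2 151.1] ((625.138916015625, -108.58154296875), (61.64311218261719, 108.13158416748047), 78.40076446533203)
[399 132  23  41 701] [410.1 151.7] ((624.1858520507812, -270.1661376953125), (119.95616149902344, 61.27338790893555), 3.907022476196289)
[221 135  21  35 689] [230.9 152.1] ((618.7301025390625, 275.0992431640625), (104.39818572998047, 61.22418212890625), 0.5473193526268005)
```

>>> apply_moves(
  deltas=[
    {"x": 0.034, "y": -0.006, "z": -0.01, "ax": 0, "ay": 0, "az": 0, "claw": 0.03},
    {"x": 0.034, "y": -0.006, "z": -0.015, "ax": 0, "ay": 0, "az": 0, "claw": 0.03},
    {"x": 0.034, "y": -0.006, "z": -0.02, "ax": 0, "ay": 0, "az": 0, "claw": 0.03},
    {"x": 0.034, "y": -0.006, "z": -0.025, "ax": 0, "ay": 0.2, "az": 0, "claw": 0.03},
    {"x": 0.03, "y": -0.002, "z": -0.025, "ax": 0, "ay": 0.2, "az": 0, "claw": 0.03},
    {"x": 0, "y": 0, "z": 0, "ax": 0, "ay": 0, "az": 0, "claw": 0.03},
    {"x": 0, "y": 0, "z": 0, "ax": 0, "ay": 0, "az": 0, "claw": 0.03},
  ],
)

```text
t: 27.2
eef_pos: [0.6109, -0.2632, 0.1063]
eef_rot: [3.138, 0.132, -0.006]
ft_force: [0.6, -1.0, -1.1]
grip_width: 0.0442
```

Run:
```python
from wh import *
st(); c=wcam('w13'); rects(c,'yellow',.016,30)
cv2.imwrite('pics/w13c.png',cv2.resize(c['pixels'][60:260,180:460],(800,571),interpolation=cv2.INTER_CUBIC))
```

```text
t27.20 pos [ 0.6109 -0.2632  0.1063] yaw -85.17 zax [-0.004 -0.001 -1.   ] F [ 0.6 -1.  -1.1] w 0.0442 q [-0.17  0.54  0.22  0.   -1.25  1.83]
yellow px [290.  86.] A 148 world 0.6909 -0.2373 size 10.4 5.6 long-yaw -85.1
yellow px [346.  89.] A 1110 world 0.6923 -0.2758 size 60.3 8.1 long-yaw -85.1
yellow px [319. 266.] A 20391 world 0.5485 -0.2681 size 177.4 80.4 long-yaw 4.9
```

View pics/w13c.png

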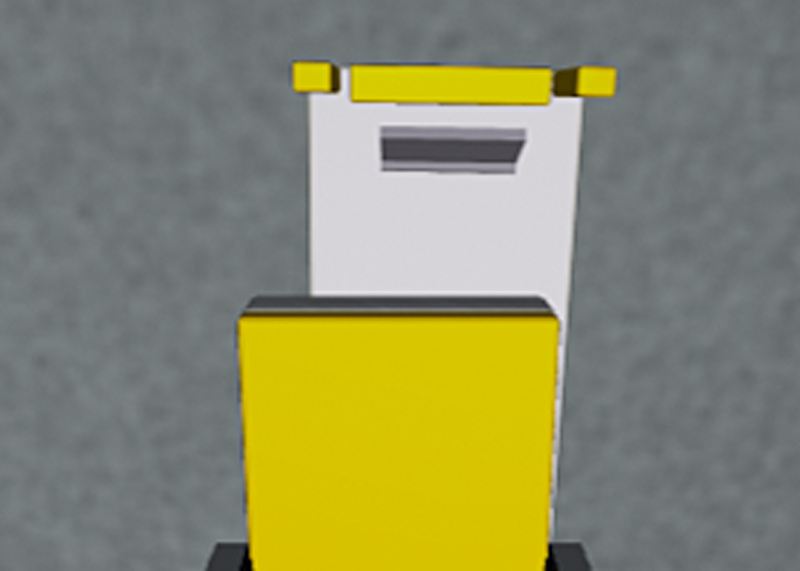

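```bash
python3 - <<'E'
from wh import *
a=np.load('pics/w12.npy',allow_pickle=True).item(); c=np.load('pics/w13.npy',allow_pickle=True).item()
edges(c,range(100,160),270,400)
d=np.array([np.cos(np.radians(4.4)),np.sin(np.radians(4.4))])
def al(c,u,v,z):
    p=pix2w(c,u,v,z)[:2]; return p.round(4)
print('far clip top inner',al(c,338.2,108.3,.045),'top outer',al(c,338.2,104.6,.045),'nose',al(c,338,117,.029),'nose lo',al(c,337,120,.029))
print('near clip top row42',al(a,367.8,23.1,.045),'row 52',al(a,367.8,28.6,.045),'row65',al(a,367,35.7,.029))
for z in (.03,.035,.04,.045,.05): print(z,'far bar',al(c,338,60+66/2.857,z),al(c,338,60+102/2.857,z),'near bar top',al(a,367,76/1.818,z),'post far',al(c,290,86,z),'post near',al(a,332,46,z))
E
python3 - <<'E'
import cv2
a=cv2.imread('pics/w12.png')[0:70,310:430]; cv2.imwrite('pics/w12c.png',cv2.resize(a,(780,455),interpolation=cv2.INTER_CUBIC))
E
```

```text
L 60 x 0.6417 0.6822 y@.62 -0.2397 y@mid -0.2373 yaw 3.24
R 60 x 0.6472 0.6876 y@.62 -0.3044 y@mid -0.3013 yaw 3.79
far clip top inner [ 0.681  -0.2684] top outer [ 0.683  -0.2681] nose [ 0.6751 -0.2697] nose lo [ 0.6732 -0.2693]
near clip top row42 [ 0.5748 -0.2738] row 52 [ 0.5709 -0.2743] row65 [ 0.5682 -0.2762]
0.03 far bar [ 0.6952 -0.2676] [ 0.6879 -0.2683] near bar top [ 0.5633 -0.2767] post far [ 0.691  -0.2384] post near [ 0.5576 -0.247 ]
0.035 far bar [ 0.6951 -0.2673] [ 0.6879 -0.2681] near bar top [ 0.5626 -0.2761] post far [ 0.691  -0.2388] post near [ 0.557  -0.2469]
0.04 far bar [ 0.6949 -0.2671] [ 0.6879 -0.2678] near bar top [ 0.5619 -0.2754] post far [ 0.6909 -0.2392] post near [ 0.5563 -0.2467]
0.045 far bar [ 0.6948 -0.2668] [ 0.6879 -0.2675] near bar top [ 0.5611 -0.2748] post far [ 0.6909 -0.2396] post near [ 0.5557 -0.2466]
0.05 far bar [ 0.6946 -0.2666] [ 0.688  -0.2672] near bar top [ 0.5604 -0.2742] post far [ 0.6908 -0.24  ] post near [ 0.5551 -0.2465]
```

View pics/w12c.png

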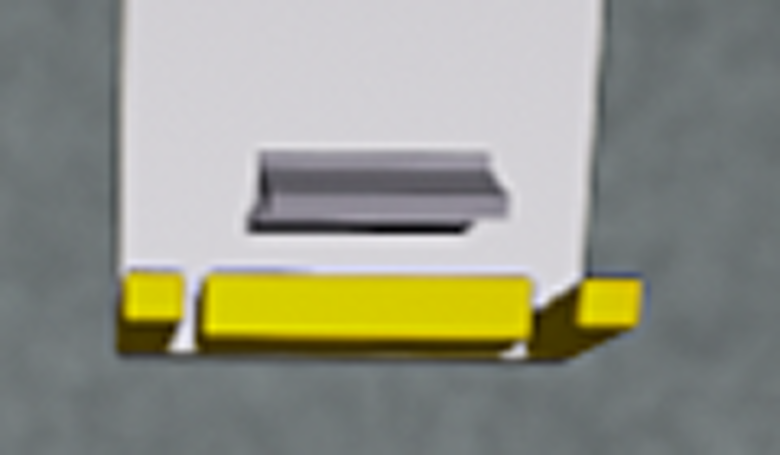

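>>> apply_moves(
  deltas=[
    {"x": 0.014, "y": -0.008, "z": 0, "ax": 0, "ay": -0.2, "az": -0.4, "claw": 0.03},
    {"x": 0, "y": 0, "z": 0, "ax": 0, "ay": 0, "az": 0, "claw": 0.03},
    {"x": -0.001, "y": 0, "z": -0.015, "ax": 0, "ay": 0.1, "az": 0, "claw": 0.03},
    {"x": -0.001, "y": 0, "z": -0.015, "ax": 0, "ay": 0.1, "az": 0, "claw": 0.03},
    {"x": -0.001, "y": 0, "z": -0.01, "ax": 0, "ay": 0.1, "az": 0, "claw": 0.03},
    {"x": 0, "y": 0, "z": 0, "ax": 0, "ay": 0, "az": 0, "claw": 0.03},
  ],
)

```text
t: 27.85
eef_pos: [0.6198, -0.269, 0.0747]
eef_rot: [3.137, 0.122, 0.007]
ft_force: [-0.9, 0.7, -1.5]
grip_width: 0.0441
```

Run:
```python
from seg import *
st()
```

```text
t27.85 pos [ 0.6198 -0.269   0.0747] yaw -85.53 zax [ 0.004 -0.002 -1.   ] F [-0.9  0.7 -1.5] w 0.0441 q [-0.18  0.58  0.2   0.   -1.19  1.83]
```

>>> apply_moves(
  deltas=[
    {"x": 0.0055, "y": -0.0025, "z": 0, "ax": 0.1, "ay": 0.2, "az": 0, "claw": 0.03},
    {"x": 0, "y": 0, "z": -0.008, "ax": 0, "ay": 0.1, "az": 0, "claw": 0.03},
    {"x": -0.0005, "y": 0, "z": -0.008, "ax": 0, "ay": 0.1, "az": 0, "claw": 0.03},
    {"x": 0, "y": 0, "z": 0, "ax": 0, "ay": 0, "az": 0, "claw": 0.03},
  ],
)

```text
t: 28.25
eef_pos: [0.6261, -0.272, 0.0608]
eef_rot: [3.138, 0.123, 0.002]
ft_force: [-0.6, -0.0, -2.2]
grip_width: 0.0442
```

Run:
```python
from seg import *
st()
c=wcam('w14'); cv2.imwrite('pics/w14c.png',cv2.resize(c['pixels'][60:200,220:440],(800,509),interpolation=cv2.INTER_CUBIC))
```

```text
t28.25 pos [ 0.6261 -0.272   0.0608] yaw -85.51 zax [ 0.001 -0.001 -1.   ] F [-0.6 -0.  -2.2] w 0.0442 q [-0.18  0.6   0.2   0.   -1.17  1.83]
```

View pics/w14c.png

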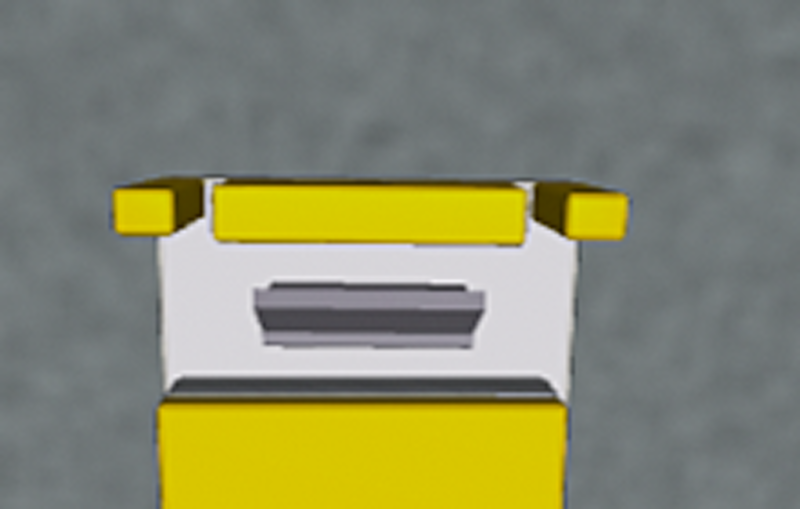

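The plate is aligned above the far clip. I'll check the x gap once, then press.

Run:
```python
from seg import *
c=np.load('pics/w14.npy',allow_pickle=True).item()
print('clip top inner',pix2w(c,321.8,144.7,.045),'nose',pix2w(c,321.8,60+347/3.636,.029),'plate front',pix2w(c,319.5,170.8,.0608+.0125))
```

```text
clip top inner [ 0.68098097 -0.2688504   0.045     ] nose [ 0.6731563  -0.26962766  0.029     ] plate front [ 0.67473842 -0.26820349  0.0733    ]
```

>>> apply_moves(
  deltas=[
    {"x": 0.001, "y": 0, "z": -0.004, "ax": 0, "ay": 0, "az": 0, "claw": 0.03},
    {"x": 0, "y": 0, "z": -0.006, "ax": 0, "ay": 0.1, "az": 0, "claw": 0.03},
    {"x": 0, "y": 0, "z": -0.006, "ax": 0, "ay": 0.1, "az": 0, "claw": 0.03},
    {"x": 0, "y": 0, "z": 0, "ax": 0, "ay": 0, "az": 0, "claw": 0.03},
  ],
)

```text
t: 28.7
eef_pos: [0.6275, -0.2722, 0.0442]
eef_rot: [3.138, 0.123, -0.003]
ft_force: [-0.2, -0.1, -2.2]
grip_width: 0.0444
```

Run:
```python
from seg import *
st()
```

```text
t28.70 pos [ 0.6275 -0.2722  0.0442] yaw -85.51 zax [-0.002 -0.002 -1.   ] F [-0.2 -0.1 -2.2] w 0.0444 q [-0.18  0.62  0.19  0.   -1.14  1.83]
```

>>> apply_moves(
  deltas=[
    {"x": -0.0005, "y": 0.0003, "z": -0.004, "ax": 0.1, "ay": -0.1, "az": 0, "claw": 0.03},
    {"x": 0, "y": 0, "z": -0.005, "ax": 0, "ay": 0, "az": 0, "claw": 0.03},
    {"x": 0, "y": 0, "z": -0.005, "ax": 0, "ay": 0, "az": 0, "claw": 0.03},
    {"x": 0, "y": 0, "z": -0.005, "ax": 0, "ay": 0, "az": 0, "claw": 0.03},
    {"x": 0, "y": 0, "z": 0, "ax": 0, "ay": 0, "az": 0, "claw": 0.03},
  ],
)

```text
t: 29.2
eef_pos: [0.6301, -0.2735, 0.0308]
eef_rot: [3.134, 0.127, 0.015]
ft_force: [-4.5, 1.2, 2.1]
grip_width: 0.0441
```

Run:
```python
from seg import *
st()
```

```text
t29.20 pos [ 0.6301 -0.2735  0.0308] yaw -85.38 zax [ 0.009 -0.005 -1.   ] F [-4.5  1.2  2.1] w 0.0441 q [-0.18  0.63  0.17  0.   -1.1   1.83]
```

>>> apply_moves(
  deltas=[
    {"x": -0.0035, "y": 0.0012, "z": 0, "ax": 0.25, "ay": 0.5, "az": 0, "claw": 0.03},
    {"x": 0, "y": 0, "z": 0, "ax": 0, "ay": 0, "az": 0, "claw": 0.03},
    {"x": -0.0005, "y": 0, "z": -0.004, "ax": 0, "ay": 0.1, "az": 0, "claw": 0.03},
    {"x": -0.0005, "y": 0, "z": -0.004, "ax": 0, "ay": 0.1, "az": 0, "claw": 0.03},
    {"x": 0, "y": 0, "z": 0, "ax": 0, "ay": 0, "az": 0, "claw": 0.03},
  ],
)

```text
t: 29.7
eef_pos: [0.6289, -0.2735, 0.0278]
eef_rot: [3.134, 0.129, 0.01]
ft_force: [-3.8, 1.6, 4.4]
grip_width: 0.0441
```

Run:
```python
from seg import *
st()
```

```text
t29.70 pos [ 0.6289 -0.2735  0.0278] yaw -85.29 zax [ 0.006 -0.004 -1.   ] F [-3.8  1.6  4.4] w 0.0441 q [-0.18  0.63  0.17  0.   -1.1   1.83]
```

>>> apply_moves(
  deltas=[
    {"x": -0.003, "y": 0.0015, "z": -0.002, "ax": 0.25, "ay": 0.5, "az": 0, "claw": 0.03},
    {"x": -0.001, "y": 0.0005, "z": -0.006, "ax": 0.1, "ay": 0.2, "az": 0, "claw": 0.03},
    {"x": -0.001, "y": 0, "z": -0.006, "ax": 0, "ay": 0.2, "az": 0, "claw": 0.03},
    {"x": 0, "y": 0, "z": 0, "ax": 0, "ay": 0, "az": 0, "claw": 0.03},
  ],
)

```text
t: 30.1
eef_pos: [0.6288, -0.2748, 0.0252]
eef_rot: [3.131, 0.134, 0.006]
ft_force: [-3.6, 0.4, -0.1]
grip_width: 0.0444
```

Run:
```python
from seg import *
st()
```

```text
t30.10 pos [ 0.6288 -0.2748  0.0252] yaw -85.08 zax [ 0.004 -0.007 -1.   ] F [-3.6  0.4 -0.1] w 0.0444 q [-0.18  0.63  0.16  0.01 -1.1   1.83]
```

>>> apply_moves(
  deltas=[
    {"x": -0.004, "y": 0.003, "z": 0, "ax": 0.4, "ay": 0.3, "az": -0.4, "claw": 0.03},
    {"x": 0, "y": 0, "z": -0.005, "ax": 0, "ay": 0.1, "az": 0, "claw": 0.03},
    {"x": 0, "y": 0, "z": -0.008, "ax": 0, "ay": 0.1, "az": 0, "claw": 0.03},
    {"x": 0, "y": 0, "z": 0, "ax": 0, "ay": 0, "az": 0, "claw": 0.03},
  ],
)

```text
t: 30.5
eef_pos: [0.6276, -0.273, 0.018]
eef_rot: [3.134, 0.126, 0.004]
ft_force: [-2.5, 0.1, 0.9]
grip_width: 0.0441
```

Run:
```python
from seg import *
st()
```

```text
t30.50 pos [ 0.6276 -0.273   0.018 ] yaw -85.41 zax [ 0.003 -0.005 -1.   ] F [-2.5  0.1  0.9] w 0.0441 q [-0.18  0.64  0.15  0.   -1.08  1.83]
```

>>> apply_moves(
  deltas=[
    {"x": -0.001, "y": 0.001, "z": -0.003, "ax": 0.3, "ay": 0.2, "az": 0, "claw": 0.03},
    {"x": 0, "y": 0, "z": -0.005, "ax": 0, "ay": 0, "az": 0, "claw": 0.03},
    {"x": 0, "y": 0, "z": -0.004, "ax": 0, "ay": 0, "az": 0, "claw": 0.03},
    {"x": 0, "y": 0, "z": 0, "ax": 0, "ay": 0, "az": 0, "claw": 0.03},
  ],
)

```text
t: 30.9
eef_pos: [0.6297, -0.2729, 0.0137]
eef_rot: [3.134, 0.131, 0.01]
ft_force: [-0.2, -0.4, -3.3]
grip_width: 0.0441
```

Run:
```python
from seg import *
st()
```

```text
t30.90 pos [ 0.6297 -0.2729  0.0137] yaw -85.22 zax [ 0.007 -0.004 -1.   ] F [-0.2 -0.4 -3.3] w 0.0441 q [-0.18  0.64  0.15  0.   -1.07  1.83]
```

>>> apply_moves(
  deltas=[
    {"x": -0.002, "y": 0.001, "z": -0.001, "ax": 0.2, "ay": 0.4, "az": 0, "claw": 0.03},
    {"x": 0, "y": 0, "z": -0.001, "ax": 0, "ay": 0, "az": 0, "claw": 0.03},
    {"x": 0, "y": 0, "z": 0, "ax": 0, "ay": 0, "az": 0, "claw": 0.03},
  ],
)

```text
t: 31.2
eef_pos: [0.6286, -0.272, 0.013]
eef_rot: [3.138, 0.132, 0.002]
ft_force: [-0.0, -0.4, 3.0]
grip_width: 0.0442
```

Run:
```python
from seg import *
st()
```

```text
t31.20 pos [ 0.6286 -0.272   0.013 ] yaw -85.18 zax [ 0.001 -0.001 -1.   ] F [-0.  -0.4  3. ] w 0.0442 q [-0.18  0.65  0.15  0.   -1.08  1.83]
```

>>> apply_moves(
  deltas=[
    {"x": 0, "y": 0, "z": 0, "ax": 0, "ay": 0, "az": 0, "claw": 0.07},
    {"x": 0, "y": 0, "z": 0, "ax": 0, "ay": 0, "az": 0, "claw": 0.07},
    {"x": 0, "y": 0, "z": 0, "ax": 0, "ay": 0, "az": 0, "claw": 0.07},
    {"x": 0, "y": 0, "z": 0.02, "ax": 0, "ay": 0, "az": 0, "claw": 0.07},
    {"x": 0, "y": 0, "z": 0.04, "ax": 0, "ay": 0, "az": 0, "claw": 0.07},
    {"x": 0, "y": 0, "z": 0.04, "ax": 0, "ay": 0, "az": 0, "claw": 0.07},
    {"x": -0.02, "y": 0.01, "z": 0.04, "ax": 0, "ay": 0, "az": 0, "claw": 0.07},
    {"x": -0.03, "y": 0.02, "z": 0.03, "ax": 0, "ay": 0, "az": 0, "claw": 0.07},
    {"x": -0.035, "y": 0.025, "z": 0.02, "ax": 0, "ay": 0, "az": 0, "claw": 0.07},
    {"x": -0.035, "y": 0.025, "z": 0.02, "ax": 0, "ay": 0, "az": 0, "claw": 0.07},
    {"x": -0.035, "y": 0.025, "z": 0.02, "ax": 0, "ay": 0, "az": 0, "claw": 0.07},
    {"x": -0.035, "y": 0.03, "z": 0.02, "ax": 0, "ay": 0, "az": 0, "claw": 0.07},
    {"x": -0.035, "y": 0.03, "z": 0.02, "ax": 0, "ay": 0, "az": 0, "claw": 0.07},
    {"x": 0, "y": 0, "z": 0, "ax": 0, "ay": 0, "az": 0, "claw": 0.07},
    {"x": 0, "y": 0, "z": 0, "ax": 0, "ay": 0, "az": 0, "claw": 0.07},
  ],
)

```text
t: 32.7
eef_pos: [0.3927, -0.1021, 0.278]
eef_rot: [-3.13, -0.128, 0.015]
ft_force: [0.8, -0.3, -0.4]
grip_width: 0.0698
```

Run:
```python
from seg import *
st(); c=wcam('w15'); t=shot('top','top5'); s=shot('scene','sc5')
rects(c,'yellow',.026,300)
for k in('red','blue','green','yellow'): rects(t,k,.026,100)
cv2.imwrite('pics/fin.png',np.vstack([cv2.resize(s['pixels'][160:360,180:500],(800,380) if 0 else (640,400),interpolation=cv2.INTER_CUBIC)[:,:],c['pixels'][0:200]]))
```

```text
t32.70 pos [ 0.3927 -0.1021  0.278 ] yaw -85.33 zax [-0.01   0.009 -1.   ] F [ 0.8 -0.3 -0.4] w 0.0698 q [ 0.13 -0.04 -0.11 -0.01 -1.51  1.53]
yellow px [503.  17.] A 752 world 0.5591 -0.2784 size 80.7 11.1 long-yaw -85.4
red px [358. 151.] A 448 world 0.6222 -0.1084 size 96.5 41.8 long-yaw -11.0
red px [ 13. 208.] A 126 world 0.4396 0.9162 size 39.4 32.8 long-yaw 66.1
blue px [294. 150.] A 451 world 0.6232 0.0838 size 96.9 42.5 long-yaw -11.3
green px [230. 152.] A 438 world 0.6174 0.2749 size 95.5 40.7 long-yaw -1.4
yellow px [411. 151.] A 457 world 0.6239 -0.2687 size 94.9 43.5 long-yaw 4.6
```

View pics/fin.png

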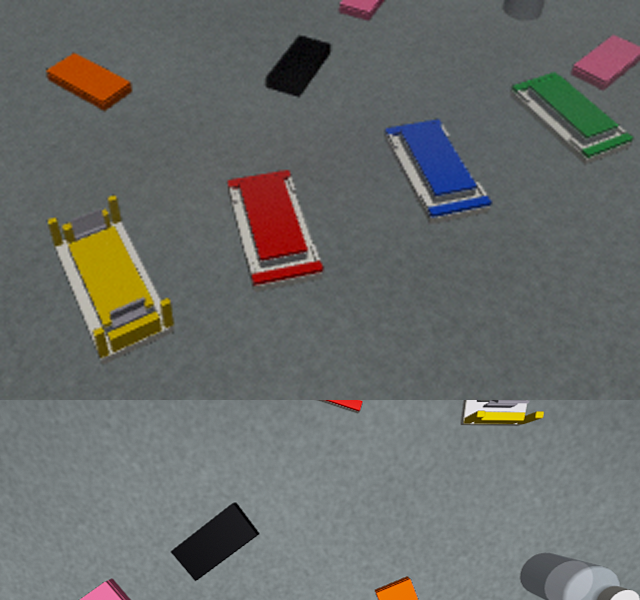

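All four plates look seated. One past the 14-picture budget, I'll look at an enlarged view of the yellow clips, since that's the riskiest fit.

Run:
```python
import cv2
s=cv2.imread('pics/sc5.png'); cv2.imwrite('pics/yz.png',cv2.resize(s[250:345,190:280],(568,600),interpolation=cv2.INTER_CUBIC))
```

```text
(no output)
```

View pics/yz.png

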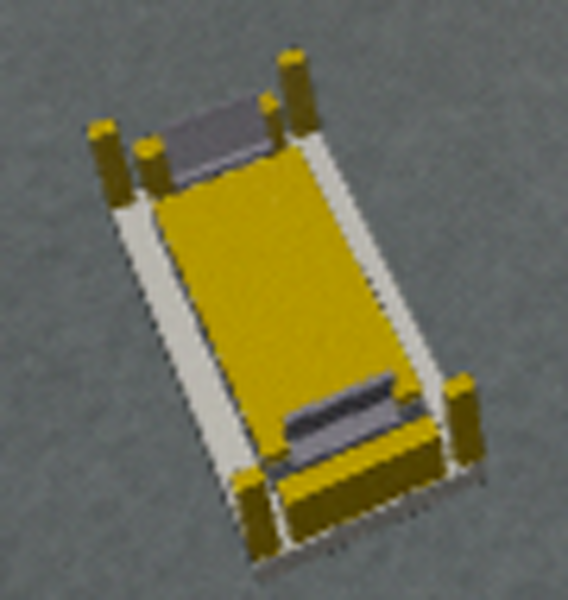

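The yellow plate lies flat, with the clip noses over both ends (about (340,405) and (225,165)). Handing in.

Run:
```python
from h import *
t0=np.load('pics/top0.npy',allow_pickle=True).item()['pixels'];t5=np.load('pics/top5.npy',allow_pickle=True).item()['pixels']
for n,(a,b,c,d) in dict(L=(205,240,170,210),R=(215,245,435,475)).items(): print(n,np.abs(t0[a:b,c:d].astype(int)-t5[a:b,c:d]).mean().round(2))
print(manip.finish_job())
```

```text
L 3.91
R 4.0
the job is handed in; nothing more can be done
None
```

I unstacked both stacks and laid each plate in the stand of its own colour, film side up. The job was handed in at about 33 s of the 99 s allowed; no verdict comes back.

**Red, blue and green:** In the overhead images all three lie between their end bars. Each plate's centre is about 2 mm or less from the midpoint of its bars, and its long axis is within about 2° of the stand's.

**Yellow:** I pressed it down until the tool was at 13 mm and the floor pushed back with about 3 N. The last enlarged view shows it flat with both clip noses over its ends. It is within about 3 mm of my estimate of the stand's centre.

**Bottles:** The image around each bottle differs from the starting picture only by a small, equal amount (about 4 grey levels), so neither seems to have moved. The gripper was open and well clear of everything at the end.

**Disagreements and limits:**
- **Camera offset:** The overhead and wrist cameras differed by a steady 2–3 mm. I steered by the wrist camera.
- **Yellow side push:** The plate drifted about 3 mm in +x while I pressed it, and the clip pushed sideways with up to 4.5 N. I corrected that before it snapped in.
- **Plate heights:** I had no direct measurement of how high the plates sit. That rests on tool height, contact force (felt clearly under red and yellow, only faintly under green, not under blue) and the pictures. Blue was let go up to about 1 mm above its floor.
- **Pictures:** I viewed 15, one over the budget.

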